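# Draw coated panels from a covered cassette and set pull-off dollies on them

### The job

Prepare the pull-off test: slide the orange comb fully to the left, draw every panel out of the covered cassette through its slit and lay it flat on the black mat, blue side up, not on another panel. Then stand one brass dolly from the divided green box on its foot in the middle of each panel's blue face, and slide the comb fully back to lock the cassette. Do not knock over the white bottle.

Things in the scene. Friction and masses are not known exactly. Their poses are not given: they have to be found in the camera images.
- cassette_front (a point): Foot of the front face of the fixed white roofed cassette (100 mm deep, 190 wide, 75 high), mid-width, at bench height. x points into it, y to its left, z up. Its front has three upright slits 12 mm wide at y = -56, 0, +56 mm (floor 8 mm, ceiling 70 mm above the bench). A panel must be drawn about 95 mm along -x to be free of it and may then be lifted.
- comb (a joint): Orange retaining comb, a low toothed bar (24 mm high) 3 to 9 mm before the cassette's front. It slides along the cassette's y: 0 = locked, teeth before the panels; 0.02 m = fully left, its 16 mm gaps line up with the slits and panels can be drawn through. It stays where it is left; about 2 N slide it.
- comb_knob (a point): Middle of the comb's upright black knob (18 mm in diameter, 32 mm tall, its top 60 mm above the bench), on a lug at the comb's right end, 32 mm before the cassette's front; it moves with the comb. Axes as the cassette's.
- mat_top (a point): Middle of the upper face of the thin black rubber mat (190 mm along its x, 320 mm along its y, 4 mm thick) fixed on the bench. z up.
- bin_mid (a point): Middle of the floor of the fixed low divided green box (140 mm along x, 150 along y, 14 high over all; floor and walls 4 mm thick) with four compartments about 64 x 69 mm, centred at x = +-34, y = +-36 mm. z up. Three hold one dolly each, the fourth a hexagon nut that is not needed.
- bottle_w_mid (a point): Middle of the white sample bottle (40 mm in diameter, 96 mm high) standing by the work, not part of it. z up while it stands.
- panel_a_mid (a point): Centre of an aluminium test panel (80 mm along x, 8 along y, 56 along z; 120 g) with a bare pull tab of the same thickness at x = -39 to -85, z = -2 to +22 mm, which sticks out of the slit about 34 mm toward the robot. In the cassette it stands on its -z edge. Its blue coated face looks along its +y axis; the other face is bare metal. It may be absent.
- panel_b_mid (a point): Centre of an aluminium test panel (80 mm along x, 8 along y, 56 along z; 120 g) with a bare pull tab of the same thickness at x = -39 to -85, z = -2 to +22 mm, which sticks out of the slit about 34 mm toward the robot. In the cassette it stands on its -z edge. Its blue coated face looks along its +y axis; the other face is bare metal. It may be absent.
- panel_c_mid (a point): Centre of an aluminium test panel (80 mm along x, 8 along y, 56 along z; 120 g) with a bare pull tab of the same thickness at x = -39 to -85, z = -2 to +22 mm, which sticks out of the slit about 34 mm toward the robot. In the cassette it stands on its -z edge. Its blue coated face looks along its -y axis; the other face is bare metal. It may be absent.
- dolly_1_mid (a point): Middle (half-way up) of a brass pull-off dolly, 26 mm tall, 40 g, standing on its 27 mm wide foot; its round grip at the top is 19 mm in diameter and takes up the upper 10 mm. z up while it stands.
- dolly_2_mid (a point): Middle (half-way up) of a brass pull-off dolly, 26 mm tall, 40 g, standing on its 27 mm wide foot; its round grip at the top is 19 mm in diameter and takes up the upper 10 mm. z up while it stands.
- dolly_3_mid (a point): Middle (half-way up) of a brass pull-off dolly, 26 mm tall, 40 g, standing on its 27 mm wide foot; its round grip at the top is 19 mm in diameter and takes up the upper 10 mm. z up while it stands.

How it is judged:
On the way, in this order (a step that is already met when the one before it is completed fails the run):
1. the comb is slid fully to the left (value of joint comb above 0.016 m), for 0.2 s.
2. every panel lies flat on the mat, blue side up (x of panel_a_mid in the frame of mat_top between -0.09 and 0.09 m and y of panel_a_mid in the frame of mat_top between -0.15 and 0.15 m and z of panel_a_mid in the frame of mat_top between 0 and 0.01 m and angle between each of panel_a_mid, panel_b_mid's own y axis and vertical below 0.1 rad and x of panel_b_mid in the frame of mat_top between -0.09 and 0.09 m and y of panel_b_mid in the frame of mat_top between -0.15 and 0.15 m and z of panel_b_mid in the frame of mat_top between 0 and 0.01 m and x of panel_c_mid in the frame of mat_top between -0.09 and 0.09 m and y of panel_c_mid in the frame of mat_top between -0.15 and 0.15 m and z of panel_c_mid in the frame of mat_top between 0 and 0.01 m and angle between panel_c_mid's own y axis and vertical above 3.0416 rad), for 0.2 s.
At the end, for the whole second after the job is handed in: Every panel lies flat on the mat (its centre at least 5 mm inside the mat's edges, tilted less than 0.1 rad, not on another panel), blue face up; on each stands a dolly, upright within 0.15 rad, foot on the blue face, within 12 mm of the panel's centre; the comb is back within 3 mm of locked (all of step 2 and ((horizontal distance between dolly_1_mid and panel_a_mid below 0.012 m and angle between dolly_1_mid's own z axis and vertical below 0.15 rad and y of dolly_1_mid in the frame of panel_a_mid between 0.013 and 0.022 m) or (horizontal distance between dolly_2_mid and panel_a_mid below 0.012 m and angle between dolly_2_mid's own z axis and vertical below 0.15 rad and y of dolly_2_mid in the frame of panel_a_mid between 0.013 and 0.022 m) or (horizontal distance between dolly_3_mid and panel_a_mid below 0.012 m and angle between dolly_3_mid's own z axis and vertical below 0.15 rad and y of dolly_3_mid in the frame of panel_a_mid between 0.013 and 0.022 m)) and ((horizontal distance between dolly_1_mid and panel_b_mid below 0.012 m and angle between dolly_1_mid's own z axis and vertical below 0.15 rad and y of dolly_1_mid in the frame of panel_b_mid between 0.013 and 0.022 m) or (horizontal distance between dolly_2_mid and panel_b_mid below 0.012 m and angle between dolly_2_mid's own z axis and vertical below 0.15 rad and y of dolly_2_mid in the frame of panel_b_mid between 0.013 and 0.022 m) or (horizontal distance between dolly_3_mid and panel_b_mid below 0.012 m and angle between dolly_3_mid's own z axis and vertical below 0.15 rad and y of dolly_3_mid in the frame of panel_b_mid between 0.013 and 0.022 m)) and ((horizontal distance between dolly_1_mid and panel_c_mid below 0.012 m and angle between dolly_1_mid's own z axis and vertical below 0.15 rad and y of dolly_1_mid in the frame of panel_c_mid between -0.022 and -0.013 m) or (horizontal distance between dolly_2_mid and panel_c_mid below 0.012 m and angle between dolly_2_mid's own z axis and vertical below 0.15 rad and y of dolly_2_mid in the frame of panel_c_mid between -0.022 and -0.013 m) or (horizontal distance between dolly_3_mid and panel_c_mid below 0.012 m and angle between dolly_3_mid's own z axis and vertical below 0.15 rad and y of dolly_3_mid in the frame of panel_c_mid between -0.022 and -0.013 m)) and value of joint comb below 0.003 m); the robot touches nothing.
It fails at once if the white bottle is knocked over (angle between bottle_w_mid's own z axis and vertical above 0.6 rad).
Of panel_a, panel_b, panel_c only 2 to 3 are there at a start; the rules pass over those that are not, and their reading is None.
At some moment in a run one of dolly_1, dolly_2, dolly_3 may be knocked a few centimetres aside while the robot is not near it.
It also fails if it takes over 210 s, if anything falls off the work surface, if the arm or the gripper's body presses on something with over 40 N, if the wrist force passes 120 N, or if a joint passes its speed limit or range.

### The arm

A 6-joint arm with a two-finger parallel gripper is mounted at the origin on a cart in front of the work surface, level with it; the furniture and walls round the work are solid. World frame = base frame: x ahead of the robot, y to its left, z up, the work surface at z = 0. Lengths are in m, angles in rad, forces in N, time in s.
With the tool pointing down it reaches from about 0.375 to 0.975 m from the base axis. Payload 3.8 kg.
Tool frame: the origin (TCP) lies midway between the tips of the shut fingers; the grasp point (between the pads) lies 19 mm behind it; z points along the fingers, y is the direction in which the jaws open and shut (so a half turn about z gives the same grasp; the last joint's range is limited). The gripper opens to 85 mm and grips with 20 to 120 N. Pads are 22 mm wide; open, the fingers measure 114 mm over their backs; the gripper's body (76 mm by 85 mm) begins 54 mm behind the grasp point. The pads swing forward as they close: fully open they stand 13 mm farther back than shut.
Start: joints at [1.067, 0.264, 1.604, -0, 1.274, -0.037], TCP at [0.304, 0.603, 0.231] pointing down, gripper open.
Joint ranges: [-2.63, 2.63], [-0.94, 2.18], [0.31, 2.57], [-1.31, 4.45], [0, 2.66], [-2.55, 2.55]. Speed limits (rad/s): [2.57, 2.57, 3.14, 3.14, 3.14, 3.14].

### API

Orientations are given as a rotation vector (axis times angle).
In Python, from workcell import bot gives the robot as it stands.
- The arm moves only by the tool drive_tool, never from a script. Its argument "deltas" is a list of rows, each an object with "hand": the opening, from 0 (shut) to 1 (fully open); "offset": the shift along the world's x, y, z in cm, a list of three; "angular": the turn, a rotation vector about the world's x, y, z in degrees, a list of three. A call has 1 to 8 rows; each row is the pose to reach, as a shift and turn from the pose commanded when the call began; what a row does not reach only later rows make up. A row lasts 1/8 s, in which the tool goes at most 62.5 mm and 10.7 degrees, less where a joint would pass 70% of its speed; a pose out of reach is approached as far as the arm can. A call with a gripper value outside its range is refused whole. The fingers move at their own pace and stop on an object; "force" is the grip in N (left out, the last holds). Time passes only in rows, so rows that repeat a pose let the fingers close. It gives the time, the measured TCP pose, the force and the opening at its end, in the units of the state.
- bot.read_state(): the state, without advancing time (a new reading comes with each control period).
- bot.read_camera(name): name is "scene" or "side" or "wrist"; returns a dict with "frame" (420x560x3 uint8, blue, green, red), "mtx" (3x3 intrinsics, pixels), "R" (3x3) and "t" (3): a world point X has camera coordinates R X + t. Camera axes: x right, y down, z forward; pixel columns grow to the right and rows downward; lengths in m; the calibration is good to about 2 mm. A picture is of the moment at which its call begins. There is no depth.
- bot.finish_job(): hands the job in, once; it reports no verdict.
The state is a dict: "time": time; "q": joint angles; "joint_vel": joint speeds; "joint_torque": joint torques, N m; "tool_pos": TCP position; "tcp_rot": TCP orientation; "wrist_force": force on the tool from outside, world axes, zero at the start; "torque": the same for the moment, N m; "width": opening from 0.0 (shut) to 1.0 (fully open).
Only numpy, scipy, OpenCV 4.12 (cv2) and the standard library are available. Lean on these libraries where they do the work, as an engineer would, in place of code of your own. Each camera call takes 0.05 s, during which the arm holds its last target. There are 200 camera calls.

## Working session

There is one attempt and no reset: what is moved stays moved. The work goes in short steps, Python scripts to look and compute and a tool call to move; the robot and the scene stay as the last step left them, time stands still between calls to the robot, and variables do not carry over. Pictures are saved under pics/ and viewed, about 12 in all and at most 16, crops included, and the job is handed in when it is done.

Besides the shell and the picture viewer there is one more tool, called after ">>>" in YAML: its name, and indented under it one key for each argument. drive_tool: Moves the arm, as the interface text tells. Its arguments: {"type":"object","properties":{"deltas":{"type":"array"},"force":{"type":"number"}},"required":["deltas"]}

```bash
mkdir -p pics
cat > h.py <<'E'
import numpy as np, cv2, pickle
from workcell import bot
def snap(name,fn):
    c=bot.read_camera(name); cv2.imwrite('pics/%s.png'%fn,c['frame']); pickle.dump({k:np.array(v) for k,v in c.items()},open('pics/%s.pkl'%fn,'wb')); return c
def load(fn): return pickle.load(open('pics/%s.pkl'%fn,'rb'))
def ray(c,u,v,z):
    d=c['R'].T@np.linalg.inv(c['mtx'])@np.array([u,v,1.]); o=-c['R'].T@c['t']
    return o+d*(z-o[2])/d[2]
def proj(c,X):
    p=c['mtx']@(c['R']@np.array(X,float)+c['t']); return p[:2]/p[2]
E
python3 - <<'E'
from h import *
a=snap('scene','s0');b=snap('side','d0')
for c in(a,b): print((-c['R'].T@c['t']).round(3),c['mtx'].round(0).tolist(),c['R'].round(2).tolist())
cv2.imwrite('pics/s0b.png',cv2.resize(a['frame'],(800,600),interpolation=cv2.INTER_CUBIC))
cv2.imwrite('pics/d0b.png',cv2.resize(b['frame'],(800,600),interpolation=cv2.INTER_CUBIC))
print(bot.read_state())
E
```

```text
[-0.374 -0.704  0.572] [[511.0, 0.0, 276.0], [0.0, 511.0, 210.0], [0.0, 0.0, 1.0]] [[0.56, -0.83, -0.01], [-0.35, -0.23, -0.91], [0.75, 0.52, -0.42]]
[ 0.132 -0.898  0.836] [[445.0, 0.0, 273.0], [0.0, 445.0, 207.0], [0.0, 0.0, 1.0]] [[0.9, -0.44, -0.01], [-0.29, -0.56, -0.78], [0.34, 0.7, -0.63]]
{'time': 0.1, 'q': array([ 1.06710315e+00,  2.64659372e-01,  1.60526018e+00,  1.03365921e-05,
        1.27371096e+00, -3.68910259e-02]), 'joint_vel': array([-0.00010313, -0.00158007, -0.0032164 ,  0.00077449, -0.00046847,
        0.00036981]), 'joint_torque': array([ 7.03070546e-04, -5.16704428e+01, -3.68590879e+01, -1.61937278e-04,
        6.14910692e-03,  9.92089576e-05]), 'tool_pos': array([0.30343989, 0.60219596, 0.23008668]), 'tcp_rot': array([-0.72648802, -3.0558684 ,  0.00308014]), 'wrist_force': array([ 0.3849404 , -0.05531015,  0.42032919]), 'torque': array([0.03222392, 0.03759341, 0.04801967]), 'width': 0.998024049698914}
```

View pics/s0b.png

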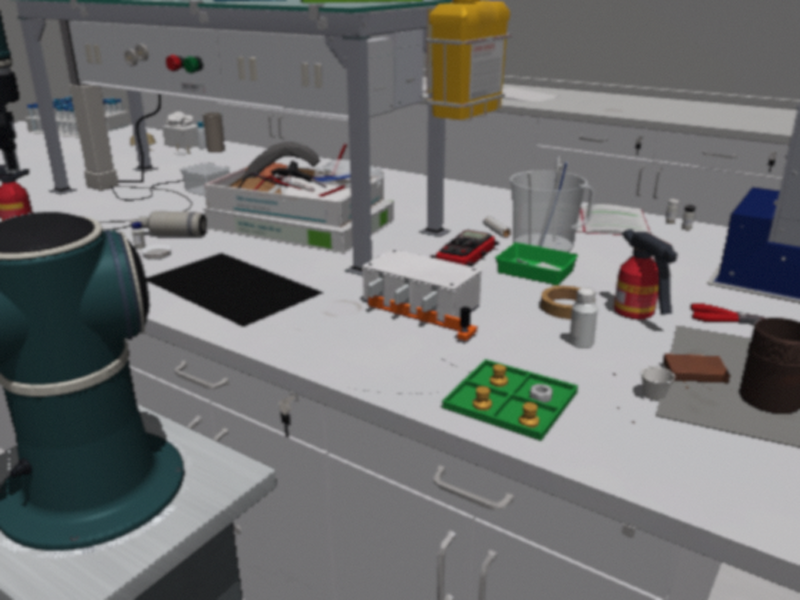

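View pics/d0b.png

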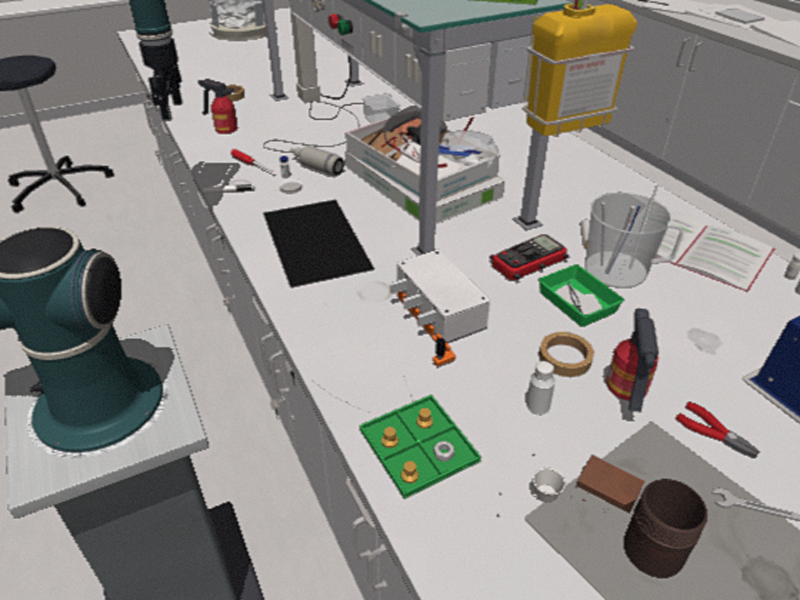

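The scene and side pictures show the cassette with three tabs (scene 375-435, 285-300; side 395-430, 285-315), the knob at its right end, the mat on the left, the green box with three dollies and the nut, and the white bottle at side (540,388). A shelf post stands right behind the cassette's left end.

Run:
```python
from h import *
a=load('s0');b=load('d0')
def crop(c,x0,y0,w,h,s): 
    return cv2.resize(c['frame'][y0:y0+h,x0:x0+w],(w*s,h*s),interpolation=cv2.INTER_CUBIC)
# s crop origin (245,165) 100x75 ; side crop (265,165) 100x75 at x4
A=crop(a,245,170,100,75,8);cv2.imwrite('pics/cA.png',A)
B=crop(b,265,165,100,100,6);cv2.imwrite('pics/cB.png',B)
C=np.hstack([crop(b,180,130,85,80,4),crop(b,245,270,100,80,4)]);cv2.imwrite('pics/cC.png',C)
```

```text
(no output)
```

View pics/cA.png

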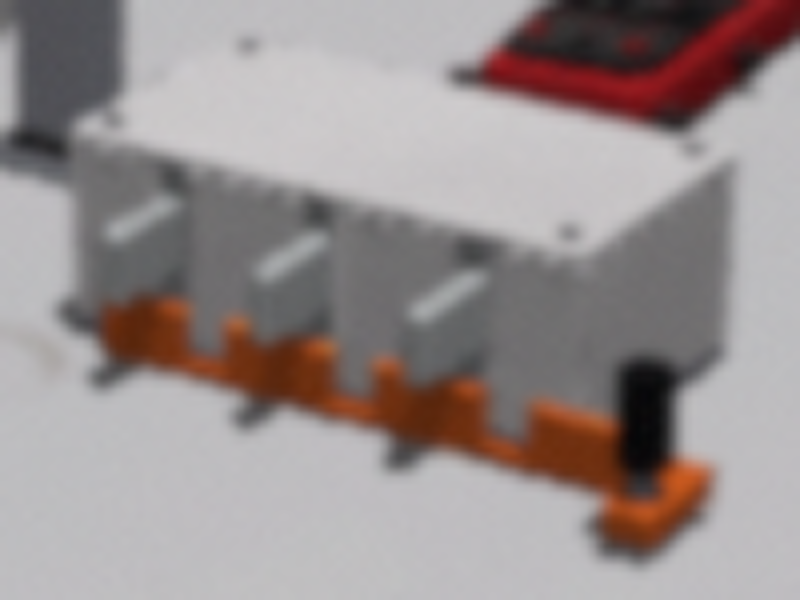

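View pics/cB.png

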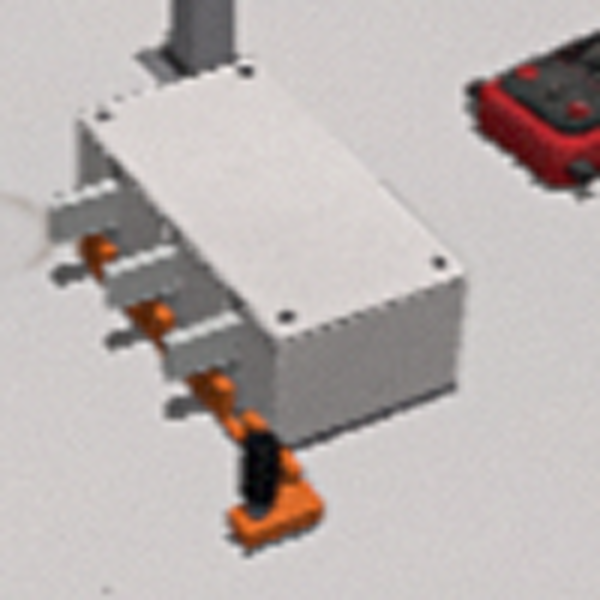

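View pics/cC.png

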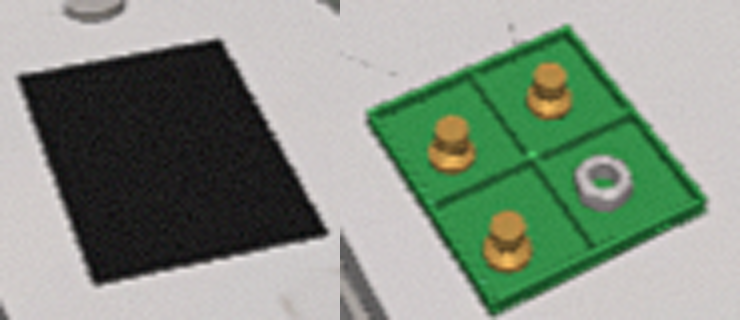

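Crops: roof corners, tabs and knob are all readable; the comb's knob top is at crop B (262,432) and A (645,362). The mat's corners and dolly tops are clear in the third crop.

Run:
```python
from h import *
a=load('s0');b=load('d0')
np.set_printoptions(precision=4,suppress=True)
def P(c,o,s,pts,z): return np.array([ray(c,o[0]+u/s,o[1]+v/s,z) for u,v in pts])
rB=P(b,(265,165),6,[(83,118),(280,335),(465,270),(250,65)],.075)
rA=P(a,(245,170),8,[(75,125),(585,250),(735,160),(245,40)],.075)
print('roof fl fr br bl\n',rB,'\n',rA)
for r in(rB,rA):
    print('w',np.linalg.norm(r[0]-r[1]),np.linalg.norm(r[3]-r[2]),'d',np.linalg.norm(r[0]-r[3]),np.linalg.norm(r[1]-r[2]),'front',(r[0]+r[1])/2,'yaw of y',np.degrees(np.arctan2(*(r[0]+r[3]-r[1]-r[2])[:2])))
print('knobtop',P(b,(265,165),6,[(262,432)],.06),P(a,(245,170),8,[(645,362)],.06))
# tab top outer ends z=.058
print('tabs tops B',P(b,(265,165),6,[(52,212),(108,280),(168,350)],.058))
print('tabs tops A',P(a,(245,170),8,[(110,232),(262,268),(415,315)],.058))
m=P(b,(180,130),4,[(20,75),(220,40),(327,233),(97,284)],.004);print('mat',m,m.mean(0),[np.linalg.norm(m[i]-m[i-1]) for i in range(4)])
bn=P(b,(245,270),4,[(230,28),(367,202),(152,312),(30,113)],.014);print('bin',bn,bn.mean(0),[np.linalg.norm(bn[i]-bn[i-1]) for i in range(4)])
print('doll',P(b,(245,270),4,[(111,125),(210,73),(167,222)],.030))
print('bottle',ray(b,541*.7,408*.7,0))
from scipy.spatial.transform import Rotation as R
print(R.from_rotvec(bot.read_state()['tcp_rot']).as_matrix())
print('post foot',ray(a,357*.7,268*.7,0),'shelf edge side', )
```

```text
roof fl fr br bl
 [[ 0.6028  0.0317  0.075 ]
 [ 0.6066 -0.1501  0.075 ]
 [ 0.7028 -0.1492  0.075 ]
 [ 0.6965  0.0336  0.075 ]] 
 [[ 0.6038  0.038   0.075 ]
 [ 0.6082 -0.1496  0.075 ]
 [ 0.6953 -0.1537  0.075 ]
 [ 0.6975  0.0356  0.075 ]]
w 0.18187229140433792 0.1828779372220732 d 0.09367118911100815 0.09616330989888597 front [ 0.6047 -0.0592  0.075 ] yaw of y -1.580747344767994
w 0.18766088771665987 0.18929361479986867 d 0.09370944557414626 0.08720821790406387 front [ 0.606  -0.0558  0.075 ] yaw of y -0.3416978362364362
knobtop [[ 0.5773 -0.1866  0.06  ]] [[ 0.5775 -0.1881  0.06  ]]
tabs tops B [[ 0.5663 -0.0078  0.058 ]
 [ 0.5667 -0.0645  0.058 ]
 [ 0.568  -0.1197  0.058 ]]
tabs tops A [[ 0.5715  0.0007  0.058 ]
 [ 0.575  -0.0547  0.058 ]
 [ 0.5718 -0.1125  0.058 ]]
mat [[0.448  0.4637 0.004 ]
 [0.6296 0.438  0.004 ]
 [0.5905 0.126  0.004 ]
 [0.4079 0.147  0.004 ]] [0.519  0.2937 0.004 ] [np.float64(0.3192616047987807), np.float64(0.18339322592846546), np.float64(0.3144803143798394), np.float64(0.1838304219201252)]
bin [[ 0.5182 -0.2625  0.014 ]
 [ 0.5231 -0.4096  0.014 ]
 [ 0.384  -0.4179  0.014 ]
 [ 0.3814 -0.2674  0.014 ]] [ 0.4517 -0.3394  0.014 ] [np.float64(0.13697032577784427), np.float64(0.14712942658911538), np.float64(0.1393481792686873), np.float64(0.1504769157780795)]
doll [[ 0.4142 -0.3085  0.03  ]
 [ 0.4831 -0.3003  0.03  ]
 [ 0.4119 -0.3814  0.03  ]]
bottle [ 0.677  -0.3603  0.    ]
[[-0.893   0.45   -0.001 ]
 [ 0.45    0.893  -0.0018]
 [ 0.0001 -0.002  -1.    ]]
post foot [0.7316 0.1517 0.    ] shelf edge side
```

>>> drive_tool:
  deltas:
    - {"hand": 0.6, "offset": [6, -2, 0], "angular": [0, 0, 7]}
    - {"hand": 0.6, "offset": [10, -6, 0], "angular": [0, 0, 14]}
    - {"hand": 0.6, "offset": [13, -12, 0], "angular": [0, 0, 21]}
    - {"hand": 0.6, "offset": [16, -18, 0], "angular": [0, 0, 27]}
    - {"hand": 0.6, "offset": [19, -23, 0], "angular": [0, 0, 27]}
    - {"hand": 0.6, "offset": [21, -29, 0], "angular": [0, 0, 27]}
    - {"hand": 0.6, "offset": [23, -35, 0], "angular": [0, 0, 27]}
    - {"hand": 0.6, "offset": [25, -40, 0], "angular": [0, 0, 27]}

```text
time: 1.1
tool_pos: [0.5537, 0.2007, 0.2308]
tcp_rot: [0.007, -3.141, 0.0]
wrist_force: [-0.4, -0.1, -0.2]
width: 0.599
```

>>> drive_tool:
  deltas:
    - {"hand": 0.6, "offset": [0.3, -6, 0], "angular": [0, 0, 0]}
    - {"hand": 0.6, "offset": [0.6, -12, 0], "angular": [0, 0, 0]}
    - {"hand": 0.6, "offset": [1, -18, 0], "angular": [0, 0, 0]}
    - {"hand": 0.6, "offset": [1.5, -24, 0], "angular": [0, 0, 0]}
    - {"hand": 0.6, "offset": [2, -30, 0], "angular": [0, 0, 0]}
    - {"hand": 0.6, "offset": [2.4, -36, -2], "angular": [0, 0, 0]}
    - {"hand": 0.6, "offset": [2.4, -39, -5], "angular": [0, 0, 0]}
    - {"hand": 0.6, "offset": [2.4, -39, -10], "angular": [0, 0, 0]}

```text
time: 2.1
tool_pos: [0.5792, -0.1907, 0.1321]
tcp_rot: [-0.001, 3.137, -0.004]
wrist_force: [2.1, 0.8, -0.5]
width: 0.6
```

>>> drive_tool:
  deltas:
    - {"hand": 0.6, "offset": [0, 0, -5], "angular": [0, 0, 0]}
    - {"hand": 0.6, "offset": [0, 0, -9.5], "angular": [0, 0, 0]}
    - {"hand": 0.0, "offset": [0, 0, -9.5], "angular": [0, 0, 0]}
    - {"hand": 0.0, "offset": [0, 0, -9.5], "angular": [0, 0, 0]}
    - {"hand": 0.0, "offset": [0, 0, -9.5], "angular": [0, 0, 0]}
    - {"hand": 0.0, "offset": [0, 0, -9.5], "angular": [0, 0, 0]}
  force: 30

```text
time: 2.85
tool_pos: [0.5782, -0.1875, 0.0373]
tcp_rot: [-0.007, 3.14, -0.001]
wrist_force: [-0.6, -1.0, -6.4]
width: 0.197
```

>>> drive_tool:
  deltas:
    - {"hand": 0.0, "offset": [0, 0.7, 0], "angular": [0, 0, 0]}
    - {"hand": 0.0, "offset": [0, 1.4, 0], "angular": [0, 0, 0]}
    - {"hand": 0.0, "offset": [0, 2.1, 0], "angular": [0, 0, 0]}
    - {"hand": 0.0, "offset": [0, 2.3, 0], "angular": [0, 0, 0]}
    - {"hand": 0.0, "offset": [0, 2.3, 0], "angular": [0, 0, 0]}
    - {"hand": 0.0, "offset": [0, 2.3, 0], "angular": [0, 0, 0]}

```text
time: 3.6
tool_pos: [0.578, -0.1699, 0.0373]
tcp_rot: [-0.011, 3.14, -0.015]
wrist_force: [-3.7, -21.6, -4.8]
width: 0.197
```

>>> drive_tool:
  deltas:
    - {"hand": 0.0, "offset": [0, -0.3, 0], "angular": [0, 0, 0]}
    - {"hand": 0.5, "offset": [0, -0.3, 0], "angular": [0, 0, 0]}
    - {"hand": 0.5, "offset": [0, -0.3, 0], "angular": [0, 0, 0]}
    - {"hand": 0.5, "offset": [0, -0.3, 5], "angular": [0, 0, 0]}
    - {"hand": 0.5, "offset": [0, -0.3, 11], "angular": [0, 0, 0]}
    - {"hand": 0.5, "offset": [-6, -0.3, 15], "angular": [0, 0, 0]}
    - {"hand": 0.5, "offset": [-12, -0.3, 15], "angular": [0, 0, 0]}

```text
time: 4.47
tool_pos: [0.4662, -0.1676, 0.1908]
tcp_rot: [-0.01, 3.133, -0.005]
wrist_force: [-0.4, -0.7, 0.5]
width: 0.503
```

Run:
```python
from h import *
a=snap('scene','s1');b=snap('side','d1')
def crop(c,x0,y0,w,h,s): return cv2.resize(c['frame'][y0:y0+h,x0:x0+w],(w*s,h*s),interpolation=cv2.INTER_CUBIC)
cv2.imwrite('pics/c1.png',np.hstack([crop(a,250,170,90,75,4),crop(b,265,165,90,75,4)]))
```

```text
(no output)
```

View pics/c1.png

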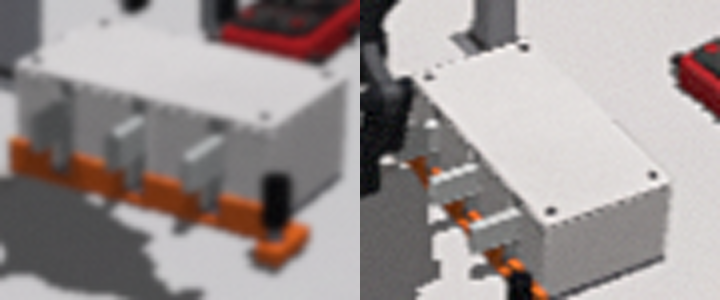

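Run:
```python
from h import *
print(bot.read_state()['tool_pos'],bot.read_state()['q'])
a=load('s1');b=load('d1')
# right & middle tab tops in crops
for (u,v),(p,q) in zip([(190,157),(113,135)],[(470,232),(430,188)]):
    print(ray(a,250+u/4,170+v/4,.058),ray(b,265+(p-360)/4,165+q/4,.058))
```

```text
[ 0.45806262 -0.16536902  0.18574726] [-3.97547733e-01 -5.90196687e-02  2.04461424e+00 -9.28614260e-05
  1.15903628e+00 -1.97245383e+00]
[ 0.57320722 -0.1133463   0.058     ] [ 0.56745536 -0.11789625  0.058     ]
[ 0.57438603 -0.0565987   0.058     ] [ 0.56482083 -0.06509877  0.058     ]
```

>>> drive_tool:
  deltas:
    - {"hand": 0.4, "offset": [6, 3, 0], "angular": [0, 0, 0]}
    - {"hand": 0.4, "offset": [11, 5, -3], "angular": [0, 0, 0]}
    - {"hand": 0.4, "offset": [12.6, 5, -8], "angular": [0, 0, 0]}
    - {"hand": 0.4, "offset": [12.6, 5, -12], "angular": [0, 0, 0]}
    - {"hand": 0.4, "offset": [12.6, 5, -15.6], "angular": [0, 0, 0]}
    - {"hand": 0.0, "offset": [12.6, 5, -15.6], "angular": [0, 0, 0]}
    - {"hand": 0.0, "offset": [12.6, 5, -15.6], "angular": [0, 0, 0]}
    - {"hand": 0.0, "offset": [12.6, 5, -15.6], "angular": [0, 0, 0]}
  force: 60

```text
time: 5.58
tool_pos: [0.5875, -0.1113, 0.0286]
tcp_rot: [0.007, -3.137, -0.013]
wrist_force: [-0.1, 17.9, -9.6]
width: 0.09
```

>>> drive_tool:
  deltas:
    - {"hand": 0.0, "offset": [0, 0, 0], "angular": [0, 0, 0]}
    - {"hand": 0.0, "offset": [-1, 0, 0], "angular": [0, 0, 0]}
    - {"hand": 0.0, "offset": [-2, 0, 0], "angular": [0, 0, 0]}
    - {"hand": 0.0, "offset": [-3, 0, 0], "angular": [0, 0, 0]}
    - {"hand": 0.0, "offset": [-3, 0, 0], "angular": [0, 0, 0]}

```text
time: 6.2
tool_pos: [0.5625, -0.1128, 0.0324]
tcp_rot: [-0.008, 3.135, 0.008]
wrist_force: [5.3, 16.9, -3.1]
width: 0.083
```

>>> drive_tool:
  deltas:
    - {"hand": 0.0, "offset": [0, 0.3, 0], "angular": [0, 0, 0]}
    - {"hand": 0.0, "offset": [0, 0.4, 0], "angular": [0, 0, 0]}

```text
time: 6.45
tool_pos: [0.5622, -0.1115, 0.0325]
tcp_rot: [-0.009, 3.137, 0.001]
wrist_force: [2.3, 3.3, -2.1]
width: 0.084
```

Run:
```python
from h import *
a=snap('scene','s2');b=snap('wrist','w2')
def crop(c,x0,y0,w,h,s): return cv2.resize(c['frame'][y0:y0+h,x0:x0+w],(w*s,h*s),interpolation=cv2.INTER_CUBIC)
cv2.imwrite('pics/c2.png',np.hstack([crop(a,250,170,80,80,5),cv2.resize(b['frame'],(400,400*3//4)).repeat(1,0)[:300] if 0 else cv2.resize(b['frame'],(400,400))]))
print(bot.read_state()['tool_pos'],bot.read_state()['wrist_force'])
```

```text
[ 0.56215172 -0.11151419  0.03253174] [ 2.65774696  7.5588168  -0.99253811]
```

View pics/c2.png

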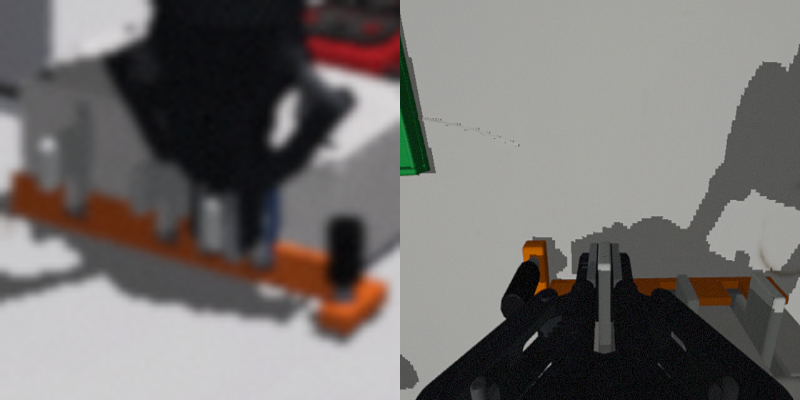

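>>> drive_tool:
  deltas:
    - {"hand": 0.4, "offset": [0, 0, 0], "angular": [0, 0, 0]}
    - {"hand": 0.4, "offset": [0, 0, 0], "angular": [0, 0, 0]}
    - {"hand": 0.4, "offset": [0, 0, 4], "angular": [0, 0, 0]}
    - {"hand": 0.4, "offset": [0, 0, 8], "angular": [0, 0, 0]}
    - {"hand": 0.4, "offset": [2.7, 5.5, 8], "angular": [0, 0, 0]}
    - {"hand": 0.4, "offset": [2.7, 5.5, 8], "angular": [0, 0, 0]}
    - {"hand": 0.4, "offset": [2.7, 5.5, 8], "angular": [0, 0, 0]}

```text
time: 7.42
tool_pos: [0.5862, -0.0584, 0.1099]
tcp_rot: [0.008, -3.141, 0.001]
wrist_force: [-0.7, -0.4, 0.1]
width: 0.403
```

```bash
python3 -c "
from h import *
s=bot.read_state();print(s['tool_pos'],s['wrist_force'],s['tcp_rot'],s['time'])"
```

```text
[ 0.58621045 -0.05836994  0.10993277] [-0.67372703 -0.36965072  0.09302858] [ 8.35006242e-03 -3.14119545e+00  8.10615703e-04] 7.425
```

>>> drive_tool:
  deltas:
    - {"hand": 0.4, "offset": [-0.2, 0.2, -4], "angular": [0, 0, 0]}
    - {"hand": 0.4, "offset": [-0.2, 0.2, -8], "angular": [0, 0, 0]}
    - {"hand": 0.4, "offset": [-0.2, 0.2, -8], "angular": [0, 0, 0]}
    - {"hand": 0.0, "offset": [-0.2, 0.2, -8], "angular": [0, 0, 0]}
    - {"hand": 0.0, "offset": [-0.2, 0.2, -8], "angular": [0, 0, 0]}
    - {"hand": 0.0, "offset": [-0.2, 0.2, -8], "angular": [0, 0, 0]}
    - {"hand": 0.0, "offset": [-0.2, 0.2, -8], "angular": [0, 0, 0]}

```text
time: 8.3
tool_pos: [0.5855, -0.0551, 0.0316]
tcp_rot: [-0.007, 3.139, 0.002]
wrist_force: [0.4, 5.8, -2.3]
width: 0.08
```

>>> drive_tool:
  deltas:
    - {"hand": 0.0, "offset": [-1, 0, 0], "angular": [0, 0, 0]}
    - {"hand": 0.0, "offset": [-2.5, 0, 0], "angular": [0, 0, 0]}
    - {"hand": 0.0, "offset": [-4, 0, 0], "angular": [0, 0, 0]}
    - {"hand": 0.0, "offset": [-6, 0, 0], "angular": [0, 0, 0]}
    - {"hand": 0.0, "offset": [-8, 0, 0], "angular": [0, 0, 0]}
    - {"hand": 0.0, "offset": [-10, 0, 0], "angular": [0, 0, 0]}
    - {"hand": 0.0, "offset": [-10.5, 0, 0], "angular": [0, 0, 0]}
    - {"hand": 0.0, "offset": [-10.5, 0, 0], "angular": [0, 0, 0]}

```text
time: 9.3
tool_pos: [0.4796, -0.0566, 0.0303]
tcp_rot: [-0.006, 3.141, -0.001]
wrist_force: [-0.3, -0.4, -0.8]
width: 0.085
```

>>> drive_tool:
  deltas:
    - {"hand": 0.0, "offset": [0, 0, 5], "angular": [0, 0, 0]}
    - {"hand": 0.0, "offset": [0, 1, 10], "angular": [0, 0, -5]}
    - {"hand": 0.0, "offset": [0, 5, 13], "angular": [0, 0, -15]}
    - {"hand": 0.0, "offset": [0, 10, 13], "angular": [0, 0, -25]}
    - {"hand": 0.0, "offset": [0, 16, 13], "angular": [0, 0, -35]}
    - {"hand": 0.0, "offset": [0, 22, 13], "angular": [0, 0, -45]}
    - {"hand": 0.0, "offset": [1, 28, 13], "angular": [0, 0, -55]}
    - {"hand": 0.0, "offset": [2, 34, 13], "angular": [0, 0, -65]}

```text
time: 10.3
tool_pos: [0.4985, 0.273, 0.1605]
tcp_rot: [1.666, 2.662, 0.002]
wrist_force: [0.6, -0.5, -0.7]
width: 0.083
```

>>> drive_tool:
  deltas:
    - {"hand": 0.0, "offset": [1, 5, 0], "angular": [0, 0, -8]}
    - {"hand": 0.0, "offset": [2, 9, 0], "angular": [0, 0, -16]}
    - {"hand": 0.0, "offset": [3, 12, 0], "angular": [0, 0, -25]}
    - {"hand": 0.0, "offset": [3, 12, 0], "angular": [0, 0, -25]}
    - {"hand": 0.0, "offset": [3, 12, 0], "angular": [0, 0, -25]}

```text
time: 10.92
tool_pos: [0.5277, 0.3905, 0.1595]
tcp_rot: [2.195, 2.247, -0.001]
wrist_force: [0.4, -0.0, -2.1]
width: 0.08
```

>>> drive_tool:
  deltas:
    - {"hand": 0.0, "offset": [0, 0, 0], "angular": [0, -8, 0]}
    - {"hand": 0.0, "offset": [0, 0, 0], "angular": [0, -16, 0]}
    - {"hand": 0.0, "offset": [0, 0, 0], "angular": [0, -24, 0]}
    - {"hand": 0.0, "offset": [0, 0, 0], "angular": [0, -32, 0]}
    - {"hand": 0.0, "offset": [0, 0, 0], "angular": [0, -40, 0]}
    - {"hand": 0.0, "offset": [0, 0, 0], "angular": [0, -48, 0]}
    - {"hand": 0.0, "offset": [0, 0, 0], "angular": [0, -55, 0]}
    - {"hand": 0.0, "offset": [0, 0, 0], "angular": [0, -55, 0]}

```text
time: 11.92
tool_pos: [0.5195, 0.3959, 0.1777]
tcp_rot: [1.653, 1.679, 0.794]
wrist_force: [0.9, 0.8, -0.6]
width: 0.082
```

Run:
```python
from h import *
from scipy.spatial.transform import Rotation as R
a=snap('scene','s3');b=snap('side','d3')
s=bot.read_state();print(s['tool_pos'],s['wrist_force'],s['q'].round(2),s['time']);print(R.from_rotvec(s['tcp_rot']).as_matrix().round(3))
def crop(c,x0,y0,w,h,s): return cv2.resize(c['frame'][y0:y0+h,x0:x0+w],(w*s,h*s),interpolation=cv2.INTER_CUBIC)
cv2.imwrite('pics/c3.png',np.hstack([crop(a,80,100,200,200,2),crop(b,130,60,200,200,2)]))
```

```text
[0.52138952 0.39636217 0.17938068] [-0.17711318  0.42886461 -0.49626778] [ 0.97  0.08  2.2  -1.31  0.76  1.93] 12.025
[[ 0.     0.609  0.793]
 [ 1.     0.023 -0.018]
 [-0.03   0.793 -0.608]]
```

View pics/c3.png

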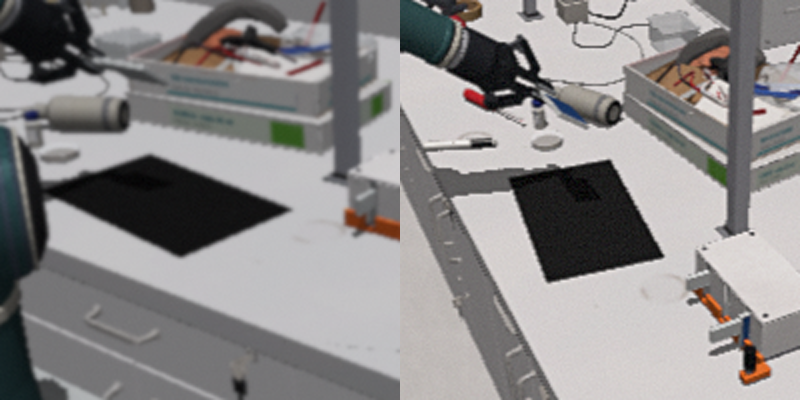

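Blue faces up (side view, about (575,108)), but joint 4 is at its limit, so I'll turn the tool more radial.

>>> drive_tool:
  deltas:
    - {"hand": 0.0, "offset": [0, 0, 0], "angular": [0, 0, 7]}
    - {"hand": 0.0, "offset": [0, 0, 0], "angular": [0, 0, 14]}
    - {"hand": 0.0, "offset": [0, 0, 0], "angular": [0, 0, 20]}
    - {"hand": 0.0, "offset": [0, 0, 0], "angular": [0, 0, 20]}
    - {"hand": 0.0, "offset": [0, 0, 0], "angular": [0, 0, 20]}

```text
time: 12.65
tool_pos: [0.52, 0.3951, 0.1976]
tcp_rot: [1.399, 2.019, 0.926]
wrist_force: [0.1, -0.1, -0.2]
width: 0.082
```

```bash
cat >> h.py <<'E'
from scipy.spatial.transform import Rotation as R
def st():
    s=bot.read_state();print(s['time'],s['tool_pos'].round(4),'F',s['wrist_force'].round(1),'q',s['q'].round(2),'w',round(s['width'],3));print(R.from_rotvec(s['tcp_rot']).as_matrix().round(3))
E
python3 -c "
from h import *
st()"
```

```text
12.65 [0.52   0.3951 0.1976] F [ 0.1 -0.1 -0.2] q [ 0.8  -0.08  2.3  -1.31  0.38  1.57] w 0.082
[[-0.338  0.592  0.731]
 [ 0.941  0.236  0.244]
 [-0.028  0.77  -0.637]]
```

>>> drive_tool:
  deltas:
    - {"hand": 0.0, "offset": [0, 0, 0], "angular": [-3.1, 8.6, 0]}
    - {"hand": 0.0, "offset": [0, 0, 0], "angular": [-6.2, 17.2, 0]}
    - {"hand": 0.0, "offset": [0, 0, 0], "angular": [-9.3, 25.8, 0]}
    - {"hand": 0.0, "offset": [0, 0, 0], "angular": [-12.4, 34.4, 0]}
    - {"hand": 0.0, "offset": [0, 0, 0], "angular": [-15.5, 43, 0]}
    - {"hand": 0.0, "offset": [0, 0, 0], "angular": [-18.8, 51.7, 0]}
    - {"hand": 0.0, "offset": [0, 0, 0], "angular": [-18.8, 51.7, 0]}
    - {"hand": 0.0, "offset": [0, 0, 0], "angular": [-18.8, 51.7, 0]}

```text
time: 13.65
tool_pos: [0.5204, 0.3966, 0.1954]
tcp_rot: [-1.755, -2.564, 0.123]
wrist_force: [-0.0, -0.2, -0.9]
width: 0.085
```

>>> drive_tool:
  deltas:
    - {"hand": 0.0, "offset": [0, 0, 0], "angular": [0, 0, 8]}
    - {"hand": 0.0, "offset": [-1, 0, 0], "angular": [0, 0, 16]}
    - {"hand": 0.0, "offset": [-2, 0, 0], "angular": [0, 0, 24]}
    - {"hand": 0.0, "offset": [-3, 0, 0], "angular": [0, 0, 32]}
    - {"hand": 0.0, "offset": [-4, 0, 0], "angular": [0, 0, 40]}
    - {"hand": 0.0, "offset": [-5, 0, 0], "angular": [0, 0, 48]}
    - {"hand": 0.0, "offset": [-5, 0, 0], "angular": [0, 0, 56]}
    - {"hand": 0.0, "offset": [-5, 0, 0], "angular": [0, 0, 63]}

```text
time: 14.65
tool_pos: [0.4674, 0.3958, 0.1968]
tcp_rot: [0.148, 3.122, -0.129]
wrist_force: [0.6, 1.1, -1.1]
width: 0.081
```

>>> drive_tool:
  deltas:
    - {"hand": 0.0, "offset": [0, 0, 0], "angular": [8, -1, 0]}
    - {"hand": 0.0, "offset": [0, 0, 0], "angular": [16, -2, 0]}
    - {"hand": 0.0, "offset": [0, 0, 0], "angular": [24, -3, 0]}
    - {"hand": 0.0, "offset": [0, 0, 0], "angular": [32, -4, 0]}
    - {"hand": 0.0, "offset": [0, 0, 0], "angular": [40, -5, 0]}
    - {"hand": 0.0, "offset": [0, 0, 0], "angular": [48, -6, 0]}
    - {"hand": 0.0, "offset": [0, 0, 0], "angular": [55, -7, 0]}
    - {"hand": 0.0, "offset": [0, 0, 0], "angular": [55, -7, 0]}

```text
time: 15.65
tool_pos: [0.4662, 0.3941, 0.1936]
tcp_rot: [0.159, 2.768, 1.304]
wrist_force: [-0.2, -0.8, -1.8]
width: 0.081
```

```bash
python3 -c "
from h import *
st()"
```

```text
15.65 [0.4662 0.3941 0.1936] F [-0.2 -0.8 -1.8] q [ 0.24 -0.    2.23  1.15  0.9  -1.98] w 0.081
[[-0.992  0.061  0.114]
 [ 0.127  0.633  0.764]
 [-0.026  0.772 -0.635]]
```

>>> drive_tool:
  deltas:
    - {"hand": 0.0, "offset": [0.8, 0.5, -4], "angular": [0, 0, 0]}
    - {"hand": 0.0, "offset": [1.6, 0.9, -8], "angular": [0, 0, 0]}
    - {"hand": 0.0, "offset": [1.6, 0.9, -12], "angular": [0, 0, 0]}
    - {"hand": 0.0, "offset": [1.6, 0.9, -14], "angular": [0, 0, 0]}
    - {"hand": 0.0, "offset": [1.6, 0.9, -15.5], "angular": [0, 0, 0]}
    - {"hand": 0.0, "offset": [1.6, 0.9, -16.4], "angular": [0, 0, 0]}
    - {"hand": 0.0, "offset": [1.6, 0.9, -16.4], "angular": [0, 0, 0]}
    - {"hand": 0.0, "offset": [1.6, 0.9, -16.4], "angular": [0, 0, 0]}

```text
time: 16.65
tool_pos: [0.4855, 0.4052, 0.034]
tcp_rot: [0.151, 2.761, 1.308]
wrist_force: [-0.3, 0.4, -0.4]
width: 0.079
```

```bash
python3 -c "
from h import *
st()"
```

```text
16.65 [0.4855 0.4052 0.034 ] F [-0.3  0.4 -0.4] q [ 0.25  0.33  2.25  1.46  0.8  -2.44] w 0.079
[[-0.992  0.053  0.117]
 [ 0.124  0.63   0.767]
 [-0.033  0.775 -0.631]]
```

>>> drive_tool:
  deltas:
    - {"hand": 0.0, "offset": [0, 0, -0.5], "angular": [0, 0, 0]}
    - {"hand": 0.0, "offset": [0, 0, -1.0], "angular": [0, 0, 0]}
    - {"hand": 0.0, "offset": [0, 0, -1.1], "angular": [0, 0, 0]}
    - {"hand": 0.0, "offset": [0, 0, -1.1], "angular": [0, 0, 0]}

```text
time: 17.15
tool_pos: [0.4849, 0.4046, 0.0218]
tcp_rot: [0.153, 2.762, 1.308]
wrist_force: [0.2, 0.9, -1.7]
width: 0.079
```

```bash
python3 -c "
from h import *
st()"
```

```text
17.15 [0.4849 0.4046 0.0218] F [ 0.2  0.9 -1.7] q [ 0.25  0.36  2.25  1.49  0.8  -2.48] w 0.079
[[-0.992  0.055  0.117]
 [ 0.125  0.63   0.766]
 [-0.031  0.774 -0.632]]
```

>>> drive_tool:
  deltas:
    - {"hand": 0.2, "offset": [0, 0, 0], "angular": [0, 0, 0]}
    - {"hand": 0.2, "offset": [0, 0, 0], "angular": [0, 0, 0]}
    - {"hand": 0.2, "offset": [-0.2, -1.5, 1.3], "angular": [0, 0, 0]}
    - {"hand": 0.2, "offset": [-0.5, -3, 2.5], "angular": [0, 0, 0]}
    - {"hand": 0.2, "offset": [-0.7, -4.6, 3.8], "angular": [0, 0, 0]}
    - {"hand": 0.2, "offset": [-1, -6.1, 5.1], "angular": [0, 0, 0]}
    - {"hand": 0.2, "offset": [-1, -8, 10], "angular": [0, 0, 0]}
    - {"hand": 0.2, "offset": [-1, -10, 15], "angular": [0, 0, 0]}

```text
time: 18.15
tool_pos: [0.4744, 0.3041, 0.1731]
tcp_rot: [0.154, 2.763, 1.308]
wrist_force: [1.8, -0.2, 0.6]
width: 0.197
```

>>> drive_tool:
  deltas:
    - {"hand": 0.4, "offset": [0, -4, 1], "angular": [-8, 1, 0]}
    - {"hand": 0.4, "offset": [0, -8, 2], "angular": [-16, 2, 0]}
    - {"hand": 0.4, "offset": [1, -12, 2], "angular": [-24, 3, 0]}
    - {"hand": 0.4, "offset": [2, -16, 2], "angular": [-32, 4, 0]}
    - {"hand": 0.4, "offset": [3, -20, 2], "angular": [-40, 5, 0]}
    - {"hand": 0.4, "offset": [4, -24, 2], "angular": [-48, 6, 0]}
    - {"hand": 0.4, "offset": [5, -27, 2], "angular": [-52, 7, 0]}
    - {"hand": 0.4, "offset": [5, -29, 2], "angular": [-52, 7, 0]}

```text
time: 19.15
tool_pos: [0.5258, 0.0147, 0.1925]
tcp_rot: [0.16, 3.126, -0.047]
wrist_force: [-0.5, -0.2, -0.5]
width: 0.397
```

Run:
```python
from h import *
st()
a=snap('scene','s4');b=snap('side','d4')
def crop(c,x0,y0,w,h,s): return cv2.resize(c['frame'][y0:y0+h,x0:x0+w],(w*s,h*s),interpolation=cv2.INTER_CUBIC)
cv2.imwrite('pics/c4.png',np.hstack([crop(a,90,155,140,100,3)[:,:400],crop(b,170,120,100,75,4)]))
```

```text
19.15 [0.5258 0.0147 0.1925] F [-0.5 -0.2 -0.5] q [ 0.    0.    1.97 -0.03  1.16 -1.45] w 0.397
[[-0.995  0.102  0.01 ]
 [ 0.102  0.994 -0.031]
 [-0.013 -0.03  -0.999]]
```

View pics/c4.png

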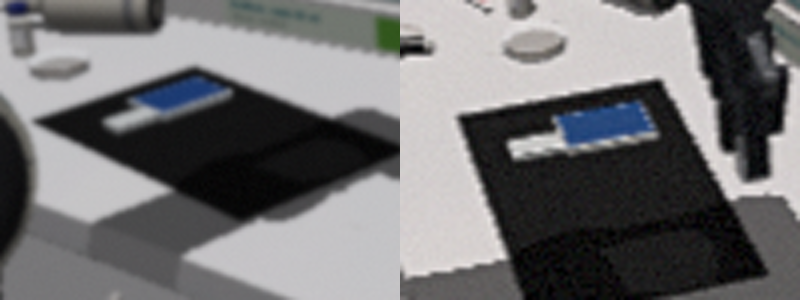

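The first panel lies flat, blue side up, near the mat's left end (side crop (605,125)). Next is the left panel.

>>> drive_tool:
  deltas:
    - {"hand": 0.4, "offset": [3, -1.4, -4], "angular": [0.9, 0.3, 3]}
    - {"hand": 0.4, "offset": [5.8, -1.4, -8.2], "angular": [1.8, 0.6, 6]}
    - {"hand": 0.4, "offset": [5.8, -1.4, -8.2], "angular": [1.8, 0.6, 6]}
    - {"hand": 0.4, "offset": [5.8, -1.4, -12.2], "angular": [1.8, 0.6, 6]}
    - {"hand": 0.4, "offset": [5.8, -1.4, -16.2], "angular": [1.8, 0.6, 6]}
    - {"hand": 0.4, "offset": [5.8, -1.4, -16.2], "angular": [1.8, 0.6, 6]}
    - {"hand": 0.0, "offset": [5.8, -1.4, -16.2], "angular": [1.8, 0.6, 6]}
    - {"hand": 0.0, "offset": [5.8, -1.4, -16.2], "angular": [1.8, 0.6, 6]}

```text
time: 20.25
tool_pos: [0.585, 0.0012, 0.0331]
tcp_rot: [-0.002, 3.137, 0.003]
wrist_force: [-1.3, 2.9, 3.6]
width: 0.078
```

>>> drive_tool:
  deltas:
    - {"hand": 0.0, "offset": [0, 0, 0], "angular": [0, 0, 0]}
    - {"hand": 0.0, "offset": [0, 0, 0], "angular": [0, 0, 0]}

```text
time: 20.5
tool_pos: [0.585, 0.0012, 0.0331]
tcp_rot: [-0.003, 3.137, 0.003]
wrist_force: [-1.6, 3.0, 6.9]
width: 0.084
```

>>> drive_tool:
  deltas:
    - {"hand": 0.0, "offset": [-1, 0, 0], "angular": [0, 0, 0]}
    - {"hand": 0.0, "offset": [-2.5, 0, 0], "angular": [0, 0, 0]}
    - {"hand": 0.0, "offset": [-4.5, 0, 0], "angular": [0, 0, 0]}
    - {"hand": 0.0, "offset": [-7, 0, 0], "angular": [0, 0, 0]}
    - {"hand": 0.0, "offset": [-9.5, 0, 0], "angular": [0, 0, 0]}
    - {"hand": 0.0, "offset": [-10.8, 0, 0], "angular": [0, 0, 0]}
    - {"hand": 0.0, "offset": [-11, 0, 4], "angular": [0, 0, 0]}
    - {"hand": 0.0, "offset": [-11, 0, 10], "angular": [0, 0, 0]}

```text
time: 21.5
tool_pos: [0.4698, 0.0005, 0.1286]
tcp_rot: [0.0, -3.135, -0.003]
wrist_force: [1.5, -0.4, -0.5]
width: 0.08
```

>>> drive_tool:
  deltas:
    - {"hand": 0.0, "offset": [0, 2, 5], "angular": [0, 0, -5]}
    - {"hand": 0.0, "offset": [0, 7, 6], "angular": [0, 0, -10]}
    - {"hand": 0.0, "offset": [0, 13, 6], "angular": [0, 0, -15]}
    - {"hand": 0.0, "offset": [0, 19, 6], "angular": [0, 0, -15]}
    - {"hand": 0.0, "offset": [0, 25, 6], "angular": [0, 0, -15]}
    - {"hand": 0.0, "offset": [0, 31, 6], "angular": [0, 0, -15]}
    - {"hand": 0.0, "offset": [0, 31.6, 6], "angular": [0, 0, -15]}

```text
time: 22.38
tool_pos: [0.4723, 0.3199, 0.1897]
tcp_rot: [0.403, 3.116, 0.003]
wrist_force: [0.1, -0.5, -0.6]
width: 0.077
```

>>> drive_tool:
  deltas:
    - {"hand": 0.0, "offset": [0, 0, 0], "angular": [7.7, -2.1, 0]}
    - {"hand": 0.0, "offset": [0, 0, 0], "angular": [15.4, -4.1, 0]}
    - {"hand": 0.0, "offset": [0, 0, 0], "angular": [23.2, -6.2, 0]}
    - {"hand": 0.0, "offset": [0, 0, 0], "angular": [30.9, -8.3, 0]}
    - {"hand": 0.0, "offset": [0, 0, 0], "angular": [38.6, -10.4, 0]}
    - {"hand": 0.0, "offset": [0, 0, 0], "angular": [45, -12, 0]}
    - {"hand": 0.0, "offset": [0, 0, 0], "angular": [50.2, -13.5, 0]}
    - {"hand": 0.0, "offset": [0, 0, 0], "angular": [50.2, -13.5, 0]}

```text
time: 23.38
tool_pos: [0.4716, 0.3146, 0.1873]
tcp_rot: [0.362, 2.703, 1.316]
wrist_force: [0.4, -0.2, -1.5]
width: 0.081
```

```bash
python3 -c "
from h import *
st()
d=load('d4');print(ray(d,170+205/4,120+125/4,.012),[ray(d,170+(u-400)/4,120+v/4,.012).round(3) for u,v in((555,115),(640,102),(657,133),(562,145),(508,140))])"
```

```text
23.375 [0.4716 0.3146 0.1873] F [ 0.4 -0.2 -1.5] q [ 0.06 -0.07  2.32  1.17  0.94 -2.01] w 0.081
[[-0.965  0.164  0.204]
 [ 0.262  0.595  0.76 ]
 [ 0.003  0.787 -0.617]]
[0.55262858 0.37632935 0.012     ] [array([0.519, 0.412, 0.012]), array([0.594, 0.398, 0.012]), array([0.588, 0.343, 0.012]), array([0.508, 0.363, 0.012]), array([0.469, 0.392, 0.012])]
```

>>> drive_tool:
  deltas:
    - {"hand": 0.0, "offset": [0, 0.1, -4], "angular": [0, 0, 0]}
    - {"hand": 0.0, "offset": [0, 0.2, -8], "angular": [0, 0, 0]}
    - {"hand": 0.0, "offset": [0, 0.2, -12], "angular": [0, 0, 0]}
    - {"hand": 0.0, "offset": [0, 0.2, -14], "angular": [0, 0, 0]}
    - {"hand": 0.0, "offset": [0, 0.2, -15.5], "angular": [0, 0, 0]}
    - {"hand": 0.0, "offset": [0, 0.2, -16.2], "angular": [0, 0, 0]}
    - {"hand": 0.0, "offset": [0, 0.2, -16.4], "angular": [0, 0, 0]}
    - {"hand": 0.0, "offset": [0, 0.2, -16.4], "angular": [0, 0, 0]}

```text
time: 24.38
tool_pos: [0.4736, 0.3188, 0.0268]
tcp_rot: [0.353, 2.699, 1.318]
wrist_force: [0.3, -0.5, -1.2]
width: 0.084
```

```bash
python3 -c "
from h import *
st()"
```

```text
24.375 [0.4736 0.3188 0.0268] F [ 0.3 -0.5 -1.2] q [ 0.07  0.29  2.38  1.5   0.84 -2.52] w 0.084
[[-0.966  0.157  0.206]
 [ 0.259  0.594  0.762]
 [-0.003  0.789 -0.614]]
```

>>> drive_tool:
  deltas:
    - {"hand": 0.2, "offset": [0, 0, 0], "angular": [0, 0, 0]}
    - {"hand": 0.2, "offset": [0, 0, 0], "angular": [0, 0, 0]}
    - {"hand": 0.2, "offset": [-0.4, -1.5, 1.2], "angular": [0, 0, 0]}
    - {"hand": 0.2, "offset": [-0.8, -3, 2.4], "angular": [0, 0, 0]}
    - {"hand": 0.2, "offset": [-1.2, -4.6, 3.7], "angular": [0, 0, 0]}
    - {"hand": 0.2, "offset": [-1.6, -6.1, 5], "angular": [0, 0, 0]}
    - {"hand": 0.2, "offset": [-1.6, -8, 10], "angular": [0, 0, 0]}
    - {"hand": 0.2, "offset": [-1.6, -10, 15], "angular": [0, 0, 0]}

```text
time: 25.38
tool_pos: [0.4564, 0.2182, 0.1773]
tcp_rot: [0.356, 2.701, 1.319]
wrist_force: [1.3, -0.4, -0.8]
width: 0.199
```

>>> drive_tool:
  deltas:
    - {"hand": 0.4, "offset": [0, -3, 1], "angular": [-7.7, 2.1, 0]}
    - {"hand": 0.4, "offset": [1, -6, 1], "angular": [-15.4, 4.1, 0]}
    - {"hand": 0.4, "offset": [2, -10, 1], "angular": [-23.2, 6.2, 0]}
    - {"hand": 0.4, "offset": [3, -14, 1], "angular": [-30.9, 8.3, 0]}
    - {"hand": 0.4, "offset": [4, -18, 1], "angular": [-38.6, 10.4, 0]}
    - {"hand": 0.4, "offset": [5, -22, 1], "angular": [-45, 12, 0]}
    - {"hand": 0.4, "offset": [5, -26, 1], "angular": [-50.2, 13.5, 0]}
    - {"hand": 0.4, "offset": [5, -29, 1], "angular": [-50.2, 13.5, 0]}

```text
time: 26.38
tool_pos: [0.5075, -0.0714, 0.1866]
tcp_rot: [0.406, 3.114, 0.001]
wrist_force: [-0.4, -0.6, 0.1]
width: 0.402
```

>>> drive_tool:
  deltas:
    - {"hand": 0.4, "offset": [0, -1, 0], "angular": [0, 0, -10]}
    - {"hand": 0.4, "offset": [0, -2, 0], "angular": [0, 0, -20]}
    - {"hand": 0.4, "offset": [0, -3, 0], "angular": [0, 0, -30]}
    - {"hand": 0.4, "offset": [0, -4, 0], "angular": [0, 0, -40]}
    - {"hand": 0.4, "offset": [0, -5, 0], "angular": [0, 0, -50]}
    - {"hand": 0.4, "offset": [0, -6, 0], "angular": [0, 0, -60]}
    - {"hand": 0.4, "offset": [0, -7, 0], "angular": [0, 0, -70]}
    - {"hand": 0.4, "offset": [0, -8, 0], "angular": [0, 0, -80]}

```text
time: 27.38
tool_pos: [0.5067, -0.1515, 0.1864]
tcp_rot: [2.321, 2.115, 0.001]
wrist_force: [0.3, -0.2, -0.1]
width: 0.404
```

>>> drive_tool:
  deltas:
    - {"hand": 0.4, "offset": [0, -1, 0], "angular": [0, 0, -10]}
    - {"hand": 0.4, "offset": [0, -2, 0], "angular": [0, 0, -20]}
    - {"hand": 0.4, "offset": [0, -3, 0], "angular": [0, 0, -30]}
    - {"hand": 0.4, "offset": [0, -4, 0], "angular": [0, 0, -40]}
    - {"hand": 0.4, "offset": [0, -5, 0], "angular": [0, 0, -50]}
    - {"hand": 0.4, "offset": [0, -5, 0], "angular": [0, 0, -60]}
    - {"hand": 0.4, "offset": [0, -5, 0], "angular": [0, 0, -70]}
    - {"hand": 0.4, "offset": [0, -5, 0], "angular": [0, 0, -80]}

```text
time: 28.38
tool_pos: [0.5067, -0.2012, 0.1864]
tcp_rot: [3.138, 0.128, -0.001]
wrist_force: [-0.7, 1.0, -0.9]
width: 0.401
```

Run:
```python
from h import *
st()
a=snap('wrist','w5');b=snap('side','d5')
def crop(c,x0,y0,w,h,s): return cv2.resize(c['frame'][y0:y0+h,x0:x0+w],(w*s,h*s),interpolation=cv2.INTER_CUBIC)
cv2.imwrite('pics/c5.png',np.hstack([cv2.resize(a['frame'],(400,300)),crop(b,170,120,100,75,4)]))
```

```text
28.375 [ 0.5067 -0.2012  0.1864] F [-0.7  1.  -0.9] q [-0.42  0.05  1.93 -0.    1.16  1.07] w 0.401
[[ 0.997  0.082 -0.001]
 [ 0.082 -0.997 -0.001]
 [-0.001  0.001 -1.   ]]
```

View pics/c5.png

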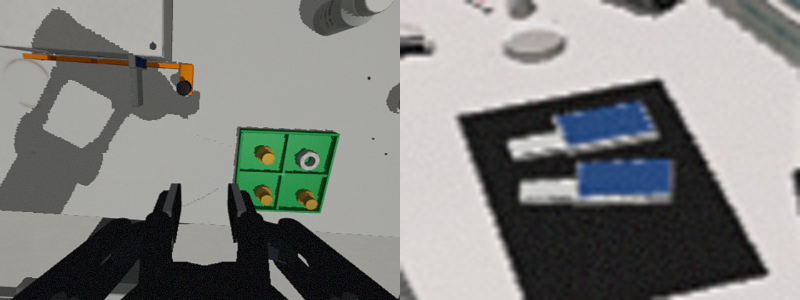

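Both panels lie flat, blue up (side crop (605,125) and (625,178)). Now the right-hand one (panel c), gripped with the hand turned half round.

>>> drive_tool:
  deltas:
    - {"hand": 0.4, "offset": [3, 5, 0], "angular": [0, 0, -3]}
    - {"hand": 0.4, "offset": [5.5, 8.9, -3], "angular": [0, 0, -4.7]}
    - {"hand": 0.4, "offset": [5.5, 8.9, -7.6], "angular": [0, 0, -4.7]}
    - {"hand": 0.4, "offset": [5.5, 8.9, -11.6], "angular": [0, 0, -4.7]}
    - {"hand": 0.4, "offset": [5.5, 8.9, -15.4], "angular": [0, 0, -4.7]}
    - {"hand": 0.4, "offset": [5.5, 8.9, -15.4], "angular": [0, 0, -4.7]}
    - {"hand": 0.0, "offset": [5.5, 8.9, -15.4], "angular": [0, 0, -4.7]}
    - {"hand": 0.0, "offset": [5.5, 8.9, -15.4], "angular": [0, 0, -4.7]}

```text
time: 29.48
tool_pos: [0.5639, -0.1115, 0.0344]
tcp_rot: [3.141, 0.01, 0.005]
wrist_force: [0.3, 5.0, -0.2]
width: 0.079
```

>>> drive_tool:
  deltas:
    - {"hand": 0.0, "offset": [0, 0, 0], "angular": [0, 0, 0]}
    - {"hand": 0.0, "offset": [0, 0, 0], "angular": [0, 0, 0]}
    - {"hand": 0.0, "offset": [-2, 0, 0], "angular": [0, 0, 0]}
    - {"hand": 0.0, "offset": [-4, 0, 0], "angular": [0, 0, 0]}
    - {"hand": 0.0, "offset": [-6, 0, 0], "angular": [0, 0, 0]}
    - {"hand": 0.0, "offset": [-8.2, 0, 0], "angular": [0, 0, 0]}
    - {"hand": 0.0, "offset": [-8.2, 0, 0], "angular": [0, 0, 0]}

```text
time: 30.35
tool_pos: [0.4795, -0.1125, 0.0332]
tcp_rot: [3.139, 0.009, 0.001]
wrist_force: [1.2, 0.4, -1.9]
width: 0.081
```

>>> drive_tool:
  deltas:
    - {"hand": 0.0, "offset": [0, 0, 4], "angular": [0, 0, 0]}
    - {"hand": 0.0, "offset": [0, 0, 10], "angular": [0, 0, 0]}
    - {"hand": 0.0, "offset": [0, 1, 15.5], "angular": [0, 0, 8]}
    - {"hand": 0.0, "offset": [0, 4, 15.5], "angular": [0, 0, 18]}
    - {"hand": 0.0, "offset": [0, 9, 15.5], "angular": [0, 0, 28]}
    - {"hand": 0.0, "offset": [0, 14, 15.5], "angular": [0, 0, 38]}
    - {"hand": 0.0, "offset": [0, 19, 15.5], "angular": [0, 0, 48]}
    - {"hand": 0.0, "offset": [0, 24, 15.5], "angular": [0, 0, 58]}

```text
time: 31.35
tool_pos: [0.4815, 0.1296, 0.1888]
tcp_rot: [2.736, 1.538, 0.006]
wrist_force: [1.1, -0.2, -1.1]
width: 0.081
```

Run:
```python
from h import *
st()
d=load('d5')
print([ray(d,170+(u-400)/4,120+v/4,.012).round(3) for u,v in((577,160),(672,160),(672,194),(577,194),(520,185),(625,178))])
```

```text
31.35 [0.4815 0.1296 0.1888] F [ 1.1 -0.2 -1.1] q [ 0.21 -0.04  2.02 -0.    1.16  0.76] w 0.081
[[ 0.52   0.854  0.005]
 [ 0.854 -0.52  -0.001]
 [ 0.002  0.004 -1.   ]]
[array([0.511, 0.335, 0.012]), array([0.583, 0.298, 0.012]), array([0.563, 0.251, 0.012]), array([0.493, 0.287, 0.012]), array([0.456, 0.321, 0.012]), array([0.537, 0.291, 0.012])]
```

>>> drive_tool:
  deltas:
    - {"hand": 0.0, "offset": [0, 1, 0], "angular": [0, 0, 10]}
    - {"hand": 0.0, "offset": [0, 2, 0], "angular": [0, 0, 20]}
    - {"hand": 0.0, "offset": [0, 3, 0], "angular": [0, 0, 30]}
    - {"hand": 0.0, "offset": [1, 4, 0], "angular": [0, 0, 40]}
    - {"hand": 0.0, "offset": [2, 4, 0], "angular": [0, 0, 50]}
    - {"hand": 0.0, "offset": [4, 4, 0], "angular": [0, 0, 60]}
    - {"hand": 0.0, "offset": [6, 4, 0], "angular": [0, 0, 70]}
    - {"hand": 0.0, "offset": [8, 4, 0], "angular": [0, 0, 80]}

```text
time: 32.35
tool_pos: [0.5622, 0.1681, 0.1885]
tcp_rot: [1.107, 2.936, 0.005]
wrist_force: [-0.5, -0.2, -1.4]
width: 0.079
```

>>> drive_tool:
  deltas:
    - {"hand": 0.0, "offset": [0, 0, 0], "angular": [0, 0, 8]}
    - {"hand": 0.0, "offset": [0, 0, 0], "angular": [0, 0, 14]}
    - {"hand": 0.0, "offset": [0, 0, 0], "angular": [0, 0, 14]}

```text
time: 32.72
tool_pos: [0.5614, 0.168, 0.1882]
tcp_rot: [0.752, 3.047, 0.004]
wrist_force: [0.6, 0.4, -1.2]
width: 0.077
```

>>> drive_tool:
  deltas:
    - {"hand": 0.0, "offset": [0, 0, 0], "angular": [7.1, -3.6, 0]}
    - {"hand": 0.0, "offset": [0, 0, 0], "angular": [14.2, -7.3, 0]}
    - {"hand": 0.0, "offset": [0, 0, 0], "angular": [21.4, -10.9, 0]}
    - {"hand": 0.0, "offset": [0, 0, 0], "angular": [28.5, -14.5, 0]}
    - {"hand": 0.0, "offset": [0, 0, 0], "angular": [35.6, -18.2, 0]}
    - {"hand": 0.0, "offset": [0, 0, 0], "angular": [42.8, -21.8, 0]}
    - {"hand": 0.0, "offset": [0, 0, 0], "angular": [42.8, -21.8, 0]}
    - {"hand": 0.0, "offset": [0, 0, 0], "angular": [42.8, -21.8, 0]}

```text
time: 33.72
tool_pos: [0.5609, 0.1674, 0.1879]
tcp_rot: [0.649, 2.632, 1.175]
wrist_force: [-0.1, 0.6, -0.3]
width: 0.08
```

```bash
python3 -c "
from h import *
st()"
```

```text
33.725 [0.5609 0.1674 0.1879] F [-0.1  0.6 -0.3] q [-0.2  -0.01  2.23  1.05  0.97 -1.94] w 0.08
[[-0.887  0.314  0.339]
 [ 0.462  0.591  0.662]
 [ 0.008  0.743 -0.669]]
```

>>> drive_tool:
  deltas:
    - {"hand": 0.0, "offset": [0.3, 0.3, -4], "angular": [0, 0, 0]}
    - {"hand": 0.0, "offset": [0.6, 0.7, -8], "angular": [0, 0, 0]}
    - {"hand": 0.0, "offset": [0.6, 0.7, -12], "angular": [0, 0, 0]}
    - {"hand": 0.0, "offset": [0.6, 0.7, -14], "angular": [0, 0, 0]}
    - {"hand": 0.0, "offset": [0.6, 0.7, -15.5], "angular": [0, 0, 0]}
    - {"hand": 0.0, "offset": [0.6, 0.7, -16.2], "angular": [0, 0, 0]}
    - {"hand": 0.0, "offset": [0.6, 0.7, -16.4], "angular": [0, 0, 0]}
    - {"hand": 0.0, "offset": [0.6, 0.7, -16.4], "angular": [0, 0, 0]}

```text
time: 34.72
tool_pos: [0.567, 0.175, 0.0243]
tcp_rot: [0.646, 2.63, 1.179]
wrist_force: [-0.5, 1.5, 0.7]
width: 0.079
```

```bash
python3 -c "
from h import *
st()"
```

```text
34.725 [0.567  0.175  0.0243] F [-0.5  1.5  0.7] q [-0.18  0.31  2.28  1.34  0.82 -2.38] w 0.079
[[-0.888  0.312  0.339]
 [ 0.461  0.589  0.664]
 [ 0.007  0.745 -0.667]]
```

>>> drive_tool:
  deltas:
    - {"hand": 0.2, "offset": [0, 0, 0], "angular": [0, 0, 0]}
    - {"hand": 0.2, "offset": [0, 0, 0], "angular": [0, 0, 0]}
    - {"hand": 0.2, "offset": [-0.7, -1.3, 1.3], "angular": [0, 0, 0]}
    - {"hand": 0.2, "offset": [-1.4, -2.7, 2.7], "angular": [0, 0, 0]}
    - {"hand": 0.2, "offset": [-2, -4, 4], "angular": [0, 0, 0]}
    - {"hand": 0.2, "offset": [-2.7, -5.3, 5.4], "angular": [0, 0, 0]}
    - {"hand": 0.2, "offset": [-4, -7, 10], "angular": [0, 0, 0]}
    - {"hand": 0.2, "offset": [-5, -9, 15], "angular": [0, 0, 0]}

```text
time: 35.72
tool_pos: [0.5146, 0.0845, 0.1735]
tcp_rot: [0.65, 2.633, 1.179]
wrist_force: [0.9, -0.0, -0.1]
width: 0.201
```

>>> drive_tool:
  deltas:
    - {"hand": 0.5, "offset": [0, -4, 2], "angular": [-7.1, 3.6, 0]}
    - {"hand": 0.5, "offset": [0, -8, 2], "angular": [-14.2, 7.3, 0]}
    - {"hand": 0.5, "offset": [-1, -13, 2], "angular": [-21.4, 10.9, 0]}
    - {"hand": 0.5, "offset": [-2, -18, 2], "angular": [-28.5, 14.5, 0]}
    - {"hand": 0.5, "offset": [-3, -23, 2], "angular": [-35.6, 18.2, 0]}
    - {"hand": 0.5, "offset": [-4, -28, 2], "angular": [-42.8, 21.8, 0]}
    - {"hand": 0.5, "offset": [-5, -33, 2], "angular": [-42.8, 21.8, 0]}
    - {"hand": 0.5, "offset": [-5, -33, 2], "angular": [-42.8, 21.8, 0]}

```text
time: 36.72
tool_pos: [0.4655, -0.2476, 0.1933]
tcp_rot: [0.756, 3.048, 0.001]
wrist_force: [-0.1, 0.9, -0.1]
width: 0.498
```

Run:
```python
from h import *
st()
w=snap('wrist','w6');b=snap('side','d6')
def crop(c,x0,y0,w,h,s): return cv2.resize(c['frame'][y0:y0+h,x0:x0+w],(w*s,h*s),interpolation=cv2.INTER_CUBIC)
cv2.imwrite('pics/c6.png',np.hstack([crop(b,245,260,100,80,4),crop(b,175,130,100,80,4)]))
```

```text
36.725 [ 0.4655 -0.2476  0.1933] F [-0.1  0.9 -0.1] q [-0.54  0.01  1.96  0.    1.17 -1.62] w 0.498
[[-0.884  0.467  0.001]
 [ 0.467  0.884  0.   ]
 [-0.001  0.001 -1.   ]]
```

View pics/c6.png

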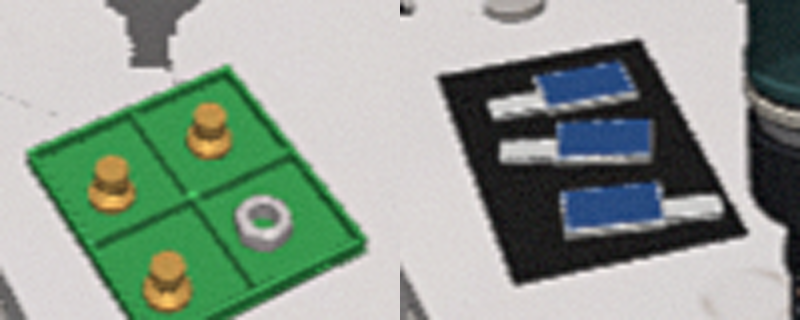

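All three panels lie flat with blue up (side crop (585,85), (605,140), (612,208)), no overlaps. The dollies still stand in their compartments, with tops at left crop (112,165), (211,115) and (168,262).

```bash
cat >> h.py <<'E'
def blobs(c,mask,z,amin,box=None):
    n,l,s,ce=cv2.connectedComponentsWithStats(mask.astype(np.uint8))
    out=[]
    for i in range(1,n):
        if s[i,4]>=amin:
            p=ray(c,*ce[i],z)
            if .3<p[0]<.75 and -.5<p[1]<.55: out.append((p.round(4)[:2].tolist(),int(s[i,4]),ce[i].round(1).tolist()))
    return out
def blue(c):
    hsv=cv2.cvtColor(c['frame'],cv2.COLOR_BGR2HSV); return cv2.inRange(hsv,(105,120,60),(125,255,255))>0
def brass(c):
    hsv=cv2.cvtColor(c['frame'],cv2.COLOR_BGR2HSV); return cv2.inRange(hsv,(10,100,60),(28,255,255))>0
E
python3 - <<'E'
from h import *
a=snap('scene','s6')
for n in('s6','d6'):
    c=load(n);print(n,'blue',*blobs(c,blue(c),.012,30),sep='\n ')
w=load('w6')
for n in('d6','s6','w6'):
    c=load(n);print(n,'brass at mid z .017',*blobs(c,brass(c),.017,15),sep='\n ')
d=load('d6');print('tops side',[ray(d,245+u/4,260+v/4,.030).round(4) for u,v in((113,164),(211,112),(168,260))])
print('w cam',(-w['R'].T@w['t']).round(3))
E
```

```text
s6
 blue
 ([0.5588, 0.3899], 166, [149.2, 185.5])
 ([0.5419, 0.3004], 187, [166.8, 193.9])
 ([0.511, 0.2066], 210, [183.6, 205.3])
d6
 blue
 ([0.5535, 0.3838], 147, [220.7, 150.2])
 ([0.537, 0.2958], 168, [225.6, 163.8])
 ([0.5074, 0.2014], 196, [227.9, 180.8])
d6
 brass at mid z .017
 ([0.5956, -0.0797], 118, [294.7, 223.1])
 ([0.586, -0.1711], 98, [308.0, 244.4])
 ([0.4807, -0.3021], 114, [296.9, 292.8])
 ([0.4119, -0.3111], 120, [272.4, 306.1])
 ([0.4097, -0.3842], 135, [286.4, 330.5])
s6
 brass at mid z .017
 ([0.5929, 0.0228], 49, [257.1, 208.8])
 ([0.5946, -0.028], 72, [273.5, 213.2])
 ([0.5917, -0.0873], 72, [292.4, 219.2])
 ([0.5953, -0.1366], 69, [310.2, 223.5])
 ([0.5749, -0.1766], 42, [320.2, 230.8])
 ([0.4808, -0.3006], 123, [349.0, 262.6])
 ([0.4121, -0.3102], 141, [337.5, 278.6])
 ([0.4108, -0.3825], 155, [370.5, 290.2])
w6
 brass at mid z .017
 ([0.4126, -0.3075], 487, [214.0, 171.4])
 ([0.5954, -0.0678], 2149, [482.7, 215.0])
 ([0.4106, -0.3806], 506, [156.7, 200.5])
 ([0.481, -0.2986], 433, [253.2, 220.8])
 ([0.5729, -0.1736], 233, [387.2, 239.3])
tops side [array([ 0.4155, -0.3084,  0.03  ]), array([ 0.4839, -0.2999,  0.03  ]), array([ 0.413 , -0.3805,  0.03  ])]
w cam [ 0.393 -0.211  0.336]
```

>>> drive_tool:
  deltas:
    - {"hand": 0.5, "offset": [-3, -4, -3], "angular": [0, 0, 0]}
    - {"hand": 0.5, "offset": [-5.1, -6.1, -8], "angular": [0, 0, 0]}
    - {"hand": 0.5, "offset": [-5.1, -6.1, -12], "angular": [0, 0, 0]}
    - {"hand": 0.5, "offset": [-5.1, -6.1, -12], "angular": [0, 0, 0]}
  force: 30

```text
time: 37.38
tool_pos: [0.4121, -0.3032, 0.0697]
tcp_rot: [-0.749, -3.044, -0.009]
wrist_force: [-0.1, -0.9, -0.2]
width: 0.503
```

Run:
```python
from h import *
st()
w=snap('wrist','w7');cv2.imwrite('pics/c7.png',w['frame'])
print(blobs(w,brass(w),.017,30))
print('tcp proj',proj(w,bot.read_state()['tool_pos']))
```

```text
37.375 [ 0.4121 -0.3032  0.0697] F [-0.1 -0.9 -0.2] q [-0.68  0.12  2.09  0.    0.93 -1.77] w 0.503
[[-0.886  0.464 -0.005]
 [ 0.464  0.886  0.007]
 [ 0.008  0.004 -1.   ]]
[([0.4117, -0.3082], 1158, [280.8, 235.4]), ([0.4101, -0.3809], 1226, [192.3, 276.4]), ([0.4782, -0.3059], 375, [324.5, 305.7]), ([0.5748, -0.1732], 993, [529.3, 331.0])]
tcp proj [287.81965864 276.67281018]
```

View pics/c7.png

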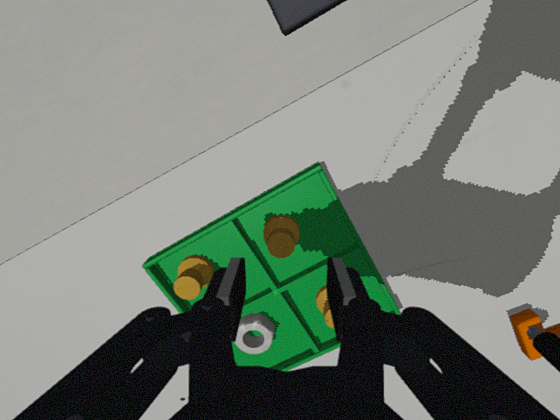

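The wrist picture shows dolly 1's top at (283,243), inside its compartment just ahead of the open fingers.

Run:
```python
from h import *
st()
w=load('w7');print(ray(w,283,243,.030),ray(w,188,287,.030))
```

```text
37.425 [ 0.4142 -0.3046  0.0721] F [-0.6  0.3 -0.3] q [-0.68  0.12  2.09  0.    0.93 -1.77] w 0.499
[[-0.886  0.464 -0.001]
 [ 0.464  0.886  0.004]
 [ 0.003  0.003 -1.   ]]
[ 0.41241074 -0.30680744  0.03      ] [ 0.41110148 -0.38064156  0.03      ]
```

>>> drive_tool:
  deltas:
    - {"hand": 0.5, "offset": [0, 0, 0], "angular": [0, 0, 0]}
    - {"hand": 0.5, "offset": [0, 0, 0], "angular": [0, 0, 0]}

```text
time: 37.67
tool_pos: [0.4169, -0.3071, 0.0754]
tcp_rot: [0.748, 3.046, -0.0]
wrist_force: [0.7, 0.3, 0.5]
width: 0.505
```

>>> drive_tool:
  deltas:
    - {"hand": 0.5, "offset": [-0.3, -0.1, -3], "angular": [0, 0, 0]}
    - {"hand": 0.5, "offset": [-0.3, -0.1, -5.2], "angular": [0, 0, 0]}
    - {"hand": 0.5, "offset": [-0.3, -0.1, -5.7], "angular": [0, 0, 0]}
    - {"hand": 0.5, "offset": [-0.3, -0.1, -5.7], "angular": [0, 0, 0]}
    - {"hand": 0.0, "offset": [-0.3, -0.1, -5.7], "angular": [0, 0, 0]}
    - {"hand": 0.0, "offset": [-0.3, -0.1, -5.7], "angular": [0, 0, 0]}
    - {"hand": 0.0, "offset": [-0.3, -0.1, -5.7], "angular": [0, 0, 0]}
    - {"hand": 0.0, "offset": [-0.3, -0.1, -5.7], "angular": [0, 0, 0]}

```text
time: 38.67
tool_pos: [0.4131, -0.3081, 0.0175]
tcp_rot: [0.75, 3.048, 0.001]
wrist_force: [-0.3, 0.7, 6.5]
width: 0.205
```

```bash
python3 -c "
from h import *
st()"
```

```text
38.675 [ 0.4131 -0.3081  0.0175] F [-0.3  0.7  6.5] q [-0.69  0.2   2.12  0.    0.81 -1.78] w 0.205
[[-0.886  0.464  0.003]
 [ 0.464  0.886 -0.   ]
 [-0.003  0.001 -1.   ]]
```

>>> drive_tool:
  deltas:
    - {"hand": 0.0, "offset": [0, 0, 3], "angular": [0, 0, 0]}
    - {"hand": 0.0, "offset": [0, 0, 8], "angular": [0, 0, 0]}
    - {"hand": 0.0, "offset": [1, 5, 13], "angular": [0, 0, 0]}
    - {"hand": 0.0, "offset": [2, 11, 16], "angular": [0, 0, 0]}
    - {"hand": 0.0, "offset": [3, 17, 16], "angular": [0, 0, 0]}
    - {"hand": 0.0, "offset": [4, 23, 16], "angular": [0, 0, 0]}
    - {"hand": 0.0, "offset": [5, 29, 16], "angular": [0, 0, 0]}
    - {"hand": 0.0, "offset": [6, 35, 16], "angular": [0, 0, 0]}

```text
time: 39.67
tool_pos: [0.4711, 0.0389, 0.1764]
tcp_rot: [0.75, 3.048, 0.003]
wrist_force: [0.1, -0.2, -1.1]
width: 0.199
```

>>> drive_tool:
  deltas:
    - {"hand": 0.0, "offset": [1, 5, 0], "angular": [0, 0, 0]}
    - {"hand": 0.0, "offset": [2, 10, -1], "angular": [0, 0, 0]}
    - {"hand": 0.0, "offset": [3, 14, -2], "angular": [0, 0, 0]}
    - {"hand": 0.0, "offset": [3.7, 16.3, -3], "angular": [0, 0, 0]}
    - {"hand": 0.0, "offset": [3.7, 16.3, -3], "angular": [0, 0, 0]}
    - {"hand": 0.0, "offset": [3.7, 16.3, -3], "angular": [0, 0, 0]}
    - {"hand": 0.0, "offset": [3.7, 16.3, -3], "angular": [0, 0, 0]}

```text
time: 40.55
tool_pos: [0.5082, 0.1991, 0.1465]
tcp_rot: [0.752, 3.049, 0.002]
wrist_force: [0.0, -0.5, 0.2]
width: 0.199
```

Run:
```python
from h import *
st()
w=snap('wrist','w8');m=blue(w)
print(blobs(w,m,.012,200))
f=w['frame'].copy()
cs,_=cv2.findContours(m.astype(np.uint8),cv2.RETR_EXTERNAL,cv2.CHAIN_APPROX_SIMPLE)
for c in cs:
    if cv2.contourArea(c)>200:
        h=np.array([ray(w,*p[0],.012)[:2] for p in cv2.convexHull(c)],np.float32)*1000
        print(cv2.minAreaRect(h))
for d in((.510,.205),(.541,.299)): cv2.circle(f,tuple(int(x) for x in proj(w,(*d,.012))),3,(0,255,255),-1)
cv2.imwrite('pics/c8.png',f)
```

```text
40.55 [0.5082 0.1991 0.1465] F [ 0.  -0.5  0.2] q [ 0.33  0.09  1.97  0.    1.08 -0.76] w 0.199
[[-0.885  0.465  0.002]
 [ 0.465  0.885  0.001]
 [-0.001  0.002 -1.   ]]
[([0.5504, 0.3839], 4457, [489.1, 147.6]), ([0.5338, 0.2963], 4094, [391.9, 175.9]), ([0.5048, 0.2017], 3927, [287.7, 195.0])]
((506.8731994628906, 201.01083374023438), (50.70504379272461, 74.81423950195312), 73.25603485107422)
((536.3045654296875, 295.481201171875), (50.59415817260742, 75.07752227783203), 67.0202407836914)
((552.6996459960938, 383.047607421875), (51.181060791015625, 75.2478256225586), 82.28600311279297)
```

View pics/c8.png

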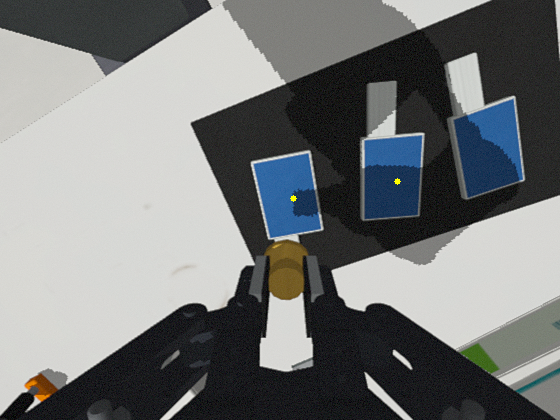

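The wrist view shows the dolly upright in the jaws, and the panels' blue centres near (287,195), (392,177) and (487,148). This agrees with the side camera to 1 mm or so, so I'm placing on the right-hand panel.

>>> drive_tool:
  deltas:
    - {"hand": 0.0, "offset": [0, 0.3, -4], "angular": [0, 0, 0]}
    - {"hand": 0.0, "offset": [0, 0.3, -8], "angular": [0, 0, 0]}
    - {"hand": 0.0, "offset": [0, 0.3, -10.5], "angular": [0, 0, 0]}
    - {"hand": 0.0, "offset": [0, 0.3, -11.4], "angular": [0, 0, 0]}
    - {"hand": 0.0, "offset": [0, 0.3, -11.7], "angular": [0, 0, 0]}
    - {"hand": 0.0, "offset": [0, 0.3, -11.9], "angular": [0, 0, 0]}
    - {"hand": 0.0, "offset": [0, 0.3, -12.0], "angular": [0, 0, 0]}
    - {"hand": 0.0, "offset": [0, 0.3, -12.0], "angular": [0, 0, 0]}

```text
time: 41.6
tool_pos: [0.5086, 0.2032, 0.0268]
tcp_rot: [0.75, 3.049, 0.003]
wrist_force: [0.1, 0.0, -0.0]
width: 0.204
```

```bash
python3 -c "
from h import *
st()"
```

```text
41.6 [0.5086 0.2032 0.0268] F [ 0.1  0.  -0. ] q [ 0.33  0.24  2.05  0.    0.85 -0.75] w 0.204
[[-0.886  0.464  0.002]
 [ 0.464  0.886  0.002]
 [-0.001  0.003 -1.   ]]
```

>>> drive_tool:
  deltas:
    - {"hand": 0.0, "offset": [0, 0, -0.1], "angular": [0, 0, 0]}
    - {"hand": 0.0, "offset": [0, 0, -0.15], "angular": [0, 0, 0]}
    - {"hand": 0.5, "offset": [0, 0, -0.1], "angular": [0, 0, 0]}
    - {"hand": 0.5, "offset": [0, 0, -0.1], "angular": [0, 0, 0]}
    - {"hand": 0.5, "offset": [0, 0, -0.1], "angular": [0, 0, 0]}
    - {"hand": 0.5, "offset": [0, 0, 3], "angular": [0, 0, 0]}
    - {"hand": 0.5, "offset": [0, 0, 8], "angular": [0, 0, 0]}
    - {"hand": 0.5, "offset": [0, 0, 14], "angular": [0, 0, 0]}

```text
time: 42.6
tool_pos: [0.5069, 0.2025, 0.166]
tcp_rot: [-0.75, -3.049, 0.001]
wrist_force: [1.1, 1.0, 0.3]
width: 0.502
```

>>> drive_tool:
  deltas:
    - {"hand": 0.5, "offset": [-1, -6, 1], "angular": [0, 0, 0]}
    - {"hand": 0.5, "offset": [-1, -12, 1], "angular": [0, 0, 0]}
    - {"hand": 0.5, "offset": [-2, -18, 1], "angular": [0, 0, 0]}
    - {"hand": 0.5, "offset": [-2, -24, 1], "angular": [0, 0, 0]}
    - {"hand": 0.5, "offset": [-2, -30, 1], "angular": [0, 0, 0]}
    - {"hand": 0.5, "offset": [-3, -36, 1], "angular": [0, 0, 0]}
    - {"hand": 0.5, "offset": [-3, -41, 1], "angular": [0, 0, 0]}
    - {"hand": 0.5, "offset": [-3, -41, 1], "angular": [0, 0, 0]}

```text
time: 43.6
tool_pos: [0.4778, -0.2102, 0.1761]
tcp_rot: [0.758, 3.047, 0.001]
wrist_force: [-0.4, 0.5, -0.1]
width: 0.5
```

Run:
```python
from h import *
st()
w=snap('wrist','w9');d=snap('side','d9');s=snap('scene','s9')
for c in (w,d,s): print(blobs(c,brass(c),.017,60))
```

```text
43.6 [ 0.4778 -0.2102  0.1761] F [-0.4  0.5 -0.1] q [-0.46  0.02  1.99  0.    1.13 -1.55] w 0.5
[[-0.884  0.468  0.001]
 [ 0.468  0.884  0.   ]
 [-0.001  0.001 -1.   ]]
[([0.5953, -0.0555], 2744, [466.5, 220.8]), ([0.4107, -0.3807], 599, [114.1, 211.5]), ([0.4813, -0.2982], 509, [216.4, 232.2]), ([0.5665, -0.1716], 181, [355.8, 245.6])]
[([0.5123, 0.2131], 67, [227.9, 177.2]), ([0.5957, -0.0692], 137, [292.9, 220.9]), ([0.585, -0.1715], 100, [307.7, 244.6]), ([0.4807, -0.3021], 114, [296.9, 292.8]), ([0.4097, -0.3842], 135, [286.4, 330.5])]
[([0.5234, 0.2162], 81, [184.0, 201.2]), ([0.5903, -0.0329], 70, [274.1, 214.2]), ([0.5934, -0.0859], 84, [292.3, 218.8]), ([0.596, -0.1364], 67, [310.3, 223.4]), ([0.481, -0.3006], 122, [349.0, 262.6]), ([0.4108, -0.3825], 155, [370.5, 290.2])]
```

>>> drive_tool:
  deltas:
    - {"hand": 0.5, "offset": [0.2, -5, -3], "angular": [0, 0, 0]}
    - {"hand": 0.5, "offset": [0.4, -8.9, -7], "angular": [0, 0, 0]}
    - {"hand": 0.5, "offset": [0.4, -8.9, -11], "angular": [0, 0, 0]}
    - {"hand": 0.5, "offset": [0.4, -8.9, -14], "angular": [0, 0, 0]}
    - {"hand": 0.5, "offset": [0.4, -8.9, -15.7], "angular": [0, 0, 0]}
    - {"hand": 0.5, "offset": [0.4, -8.9, -15.7], "angular": [0, 0, 0]}
    - {"hand": 0.5, "offset": [0.4, -8.9, -15.7], "angular": [0, 0, 0]}
    - {"hand": 0.0, "offset": [0.4, -8.9, -15.7], "angular": [0, 0, 0]}

```text
time: 44.75
tool_pos: [0.4835, -0.2966, 0.0208]
tcp_rot: [0.749, 3.047, 0.001]
wrist_force: [-0.4, -0.5, 0.3]
width: 0.302
```

>>> drive_tool:
  deltas:
    - {"hand": 0.0, "offset": [0, 0, 0], "angular": [0, 0, 0]}
    - {"hand": 0.0, "offset": [0, 0, 0], "angular": [0, 0, 0]}
    - {"hand": 0.0, "offset": [0, 0, 0], "angular": [0, 0, 0]}

```text
time: 45.12
tool_pos: [0.4833, -0.2966, 0.0208]
tcp_rot: [0.75, 3.047, 0.001]
wrist_force: [0.1, 0.8, 6.1]
width: 0.206
```

>>> drive_tool:
  deltas:
    - {"hand": 0.0, "offset": [0, 0, 3], "angular": [0, 0, 0]}
    - {"hand": 0.0, "offset": [0, 0, 8], "angular": [0, 0, 0]}
    - {"hand": 0.0, "offset": [0, 5, 12], "angular": [0, 0, 0]}
    - {"hand": 0.0, "offset": [0, 11, 15], "angular": [0, 0, 0]}
    - {"hand": 0.0, "offset": [0, 17, 15], "angular": [0, 0, 0]}
    - {"hand": 0.0, "offset": [0, 23, 15], "angular": [0, 0, 0]}
    - {"hand": 0.0, "offset": [1, 29, 15], "angular": [0, 0, 0]}
    - {"hand": 0.0, "offset": [2, 35, 15], "angular": [0, 0, 0]}

```text
time: 46.12
tool_pos: [0.5021, 0.0558, 0.1697]
tcp_rot: [0.751, 3.048, 0.003]
wrist_force: [1.1, 0.3, -0.2]
width: 0.2
```

>>> drive_tool:
  deltas:
    - {"hand": 0.0, "offset": [1, 6, 0], "angular": [0, 0, 0]}
    - {"hand": 0.0, "offset": [2, 12, 0], "angular": [0, 0, 0]}
    - {"hand": 0.0, "offset": [3, 18, 0], "angular": [0, 0, 0]}
    - {"hand": 0.0, "offset": [3.4, 22, -1], "angular": [0, 0, 0]}
    - {"hand": 0.0, "offset": [3.4, 24.4, -3], "angular": [0, 0, 0]}
    - {"hand": 0.0, "offset": [3.4, 24.4, -3], "angular": [0, 0, 0]}
    - {"hand": 0.0, "offset": [3.4, 24.4, -3], "angular": [0, 0, 0]}

```text
time: 47.0
tool_pos: [0.5361, 0.2973, 0.1393]
tcp_rot: [0.75, 3.05, 0.001]
wrist_force: [0.3, -0.6, -0.3]
width: 0.199
```

```bash
cat >> h.py <<'E'
def rects(w):
    cs,_=cv2.findContours(blue(w).astype(np.uint8),cv2.RETR_EXTERNAL,cv2.CHAIN_APPROX_SIMPLE)
    for c in cs:
        if cv2.contourArea(c)>200:
            h=np.array([ray(w,*p[0],.012)[:2] for p in cv2.convexHull(c)],np.float32)*1000
            print(cv2.minAreaRect(h))
E
python3 - <<'E'
from h import *
st()
w=snap('wrist','w10');rects(w)
E
```

```text
47.0 [0.5361 0.2973 0.1393] F [ 0.3 -0.6 -0.3] q [ 0.47  0.22  1.83  0.    1.09 -0.62] w 0.199
[[-0.886  0.464  0.001]
 [ 0.464  0.886  0.001]
 [-0.001  0.001 -1.   ]]
((506.73291015625, 200.82540893554688), (50.43427658081055, 74.9644546508789), 73.18663024902344)
((535.995849609375, 295.15521240234375), (50.77402877807617, 75.1576156616211), 67.07440948486328)
((552.5179443359375, 382.86041259765625), (51.11096954345703, 75.21512603759766), 82.45329284667969)
```

>>> drive_tool:
  deltas:
    - {"hand": 0.0, "offset": [0, -0.1, -4], "angular": [0, 0, 0]}
    - {"hand": 0.0, "offset": [0, -0.1, -8], "angular": [0, 0, 0]}
    - {"hand": 0.0, "offset": [0, -0.1, -10], "angular": [0, 0, 0]}
    - {"hand": 0.0, "offset": [0, -0.1, -10.7], "angular": [0, 0, 0]}
    - {"hand": 0.0, "offset": [0, -0.1, -10.9], "angular": [0, 0, 0]}
    - {"hand": 0.0, "offset": [0, -0.1, -11.0], "angular": [0, 0, 0]}
    - {"hand": 0.0, "offset": [0, -0.1, -11.0], "angular": [0, 0, 0]}

```text
time: 47.92
tool_pos: [0.537, 0.2975, 0.0303]
tcp_rot: [0.75, 3.048, 0.004]
wrist_force: [0.4, -0.1, -0.4]
width: 0.203
```

```bash
python3 -c "
from h import *
st()"
```

```text
47.925 [0.537  0.2975 0.0303] F [ 0.4 -0.1 -0.4] q [ 0.47  0.34  1.91  0.    0.89 -0.62] w 0.203
[[-0.886  0.464  0.003]
 [ 0.464  0.886  0.002]
 [-0.002  0.003 -1.   ]]
```

>>> drive_tool:
  deltas:
    - {"hand": 0.0, "offset": [0, 0, -0.1], "angular": [0, 0, 0]}
    - {"hand": 0.0, "offset": [0, 0, -0.17], "angular": [0, 0, 0]}
    - {"hand": 0.5, "offset": [0, 0, -0.15], "angular": [0, 0, 0]}
    - {"hand": 0.5, "offset": [0, 0, -0.15], "angular": [0, 0, 0]}
    - {"hand": 0.5, "offset": [0, 0, -0.15], "angular": [0, 0, 0]}
    - {"hand": 0.5, "offset": [0, 0, 3], "angular": [0, 0, 0]}
    - {"hand": 0.5, "offset": [0, 0, 8], "angular": [0, 0, 0]}
    - {"hand": 0.5, "offset": [0, 0, 14], "angular": [0, 0, 0]}

```text
time: 48.92
tool_pos: [0.5349, 0.2964, 0.1688]
tcp_rot: [-0.75, -3.049, 0.001]
wrist_force: [0.6, 0.5, 0.0]
width: 0.502
```

>>> drive_tool:
  deltas:
    - {"hand": 0.5, "offset": [-1, -6, 1], "angular": [0, 0, 0]}
    - {"hand": 0.5, "offset": [-2, -12, 1], "angular": [0, 0, 0]}
    - {"hand": 0.5, "offset": [-3, -18, 1], "angular": [0, 0, 0]}
    - {"hand": 0.5, "offset": [-4, -24, 1], "angular": [0, 0, 0]}
    - {"hand": 0.5, "offset": [-5, -30, 1], "angular": [0, 0, 0]}
    - {"hand": 0.5, "offset": [-6, -36, 1], "angular": [0, 0, 0]}
    - {"hand": 0.5, "offset": [-7, -42, 1], "angular": [0, 0, 0]}
    - {"hand": 0.5, "offset": [-7, -48, 1], "angular": [0, 0, 0]}

```text
time: 49.92
tool_pos: [0.4651, -0.1847, 0.1792]
tcp_rot: [0.751, 3.049, 0.002]
wrist_force: [1.1, 0.9, -0.3]
width: 0.5
```

>>> drive_tool:
  deltas:
    - {"hand": 0.5, "offset": [-1, -5, 0], "angular": [0, 0, 0]}
    - {"hand": 0.5, "offset": [-2, -10, 0], "angular": [0, 0, 0]}
    - {"hand": 0.5, "offset": [-2, -12, 0], "angular": [0, 0, 0]}
    - {"hand": 0.5, "offset": [-2, -12, 0], "angular": [0, 0, 0]}
    - {"hand": 0.5, "offset": [-2, -12, 0], "angular": [0, 0, 0]}

```text
time: 50.55
tool_pos: [0.4462, -0.3017, 0.1788]
tcp_rot: [0.75, 3.051, 0.004]
wrist_force: [1.2, -0.3, 0.3]
width: 0.495
```

Run:
```python
from h import *
st()
w=snap('wrist','w11');d=snap('side','d11');s=snap('scene','s11')
for c in (w,d,s): print(blobs(c,brass(c),.017,60))
```

```text
50.55 [ 0.4462 -0.3017  0.1788] F [ 1.2 -0.3  0.3] q [-0.64  0.05  1.95  0.    1.14 -1.73] w 0.495
[[-0.886  0.464  0.001]
 [ 0.464  0.886  0.002]
 [ 0.     0.002 -1.   ]]
[([0.4103, -0.3804], 510, [204.1, 196.5]), ([0.5956, -0.101], 1442, [514.3, 226.9]), ([0.5774, -0.1746], 365, [443.8, 242.2])]
[([0.5125, 0.2128], 69, [227.9, 177.2]), ([0.5974, -0.0978], 65, [298.3, 226.7]), ([0.5851, -0.1722], 100, [307.9, 244.7]), ([0.4097, -0.3842], 135, [286.4, 330.5])]
[([0.5536, 0.313], 77, [166.5, 190.0]), ([0.5234, 0.2162], 81, [184.0, 201.2]), ([0.5954, -0.0288], 77, [274.0, 213.1]), ([0.5958, -0.0846], 79, [292.4, 218.3]), ([0.5947, -0.1375], 75, [310.4, 223.7]), ([0.4108, -0.3825], 155, [370.5, 290.2])]
```

>>> drive_tool:
  deltas:
    - {"hand": 0.5, "offset": [-2, -5, -3], "angular": [0, 0, 0]}
    - {"hand": 0.5, "offset": [-3.5, -7.9, -7], "angular": [0, 0, 0]}
    - {"hand": 0.5, "offset": [-3.5, -7.9, -11], "angular": [0, 0, 0]}
    - {"hand": 0.5, "offset": [-3.5, -7.9, -14], "angular": [0, 0, 0]}
    - {"hand": 0.5, "offset": [-3.5, -7.9, -15.8], "angular": [0, 0, 0]}
    - {"hand": 0.5, "offset": [-3.5, -7.9, -15.9], "angular": [0, 0, 0]}
    - {"hand": 0.5, "offset": [-3.5, -7.9, -15.9], "angular": [0, 0, 0]}
    - {"hand": 0.0, "offset": [-3.5, -7.9, -15.9], "angular": [0, 0, 0]}

```text
time: 51.7
tool_pos: [0.4123, -0.3829, 0.0217]
tcp_rot: [0.749, 3.047, -0.0]
wrist_force: [-0.9, -0.4, -0.6]
width: 0.301
```

>>> drive_tool:
  deltas:
    - {"hand": 0.0, "offset": [0, 0, 0], "angular": [0, 0, 0]}
    - {"hand": 0.0, "offset": [0, 0, 0], "angular": [0, 0, 0]}
    - {"hand": 0.0, "offset": [0, 0, 0], "angular": [0, 0, 0]}

```text
time: 52.08
tool_pos: [0.4121, -0.3829, 0.0217]
tcp_rot: [0.75, 3.047, 0.0]
wrist_force: [-0.6, 1.6, 6.4]
width: 0.2
```

>>> drive_tool:
  deltas:
    - {"hand": 0.0, "offset": [0, 0, 3], "angular": [0, 0, 0]}
    - {"hand": 0.0, "offset": [0, 0, 8], "angular": [0, 0, 0]}
    - {"hand": 0.0, "offset": [1, 5, 12], "angular": [0, 0, 0]}
    - {"hand": 0.0, "offset": [2, 11, 15], "angular": [0, 0, 0]}
    - {"hand": 0.0, "offset": [3, 17, 15], "angular": [0, 0, 0]}
    - {"hand": 0.0, "offset": [4, 23, 15], "angular": [0, 0, 0]}
    - {"hand": 0.0, "offset": [5, 29, 15], "angular": [0, 0, 0]}
    - {"hand": 0.0, "offset": [6, 35, 15], "angular": [0, 0, 0]}

```text
time: 53.08
tool_pos: [0.4711, -0.0303, 0.1705]
tcp_rot: [0.751, 3.048, 0.002]
wrist_force: [0.6, 0.1, -0.9]
width: 0.2
```

>>> drive_tool:
  deltas:
    - {"hand": 0.0, "offset": [1, 6, 0], "angular": [0, 0, 0]}
    - {"hand": 0.0, "offset": [2, 12, 0], "angular": [0, 0, 0]}
    - {"hand": 0.0, "offset": [3, 18, 0], "angular": [0, 0, 0]}
    - {"hand": 0.0, "offset": [4, 24, 0], "angular": [0, 0, 0]}
    - {"hand": 0.0, "offset": [6, 30, 0], "angular": [0, 0, 0]}
    - {"hand": 0.0, "offset": [7, 36, 0], "angular": [0, 0, 0]}
    - {"hand": 0.0, "offset": [8, 41.6, 0], "angular": [0, 0, 0]}
    - {"hand": 0.0, "offset": [8, 41.6, -1], "angular": [0, 0, 0]}

```text
time: 54.08
tool_pos: [0.5518, 0.3882, 0.1607]
tcp_rot: [0.744, 3.049, 0.007]
wrist_force: [0.1, -0.2, 0.2]
width: 0.203
```

>>> drive_tool:
  deltas:
    - {"hand": 0.0, "offset": [0, 0, -2], "angular": [0, 0, 0]}
    - {"hand": 0.0, "offset": [0, 0, -2], "angular": [0, 0, 0]}
    - {"hand": 0.0, "offset": [0, 0, -2], "angular": [0, 0, 0]}

```text
time: 54.45
tool_pos: [0.5509, 0.3822, 0.1396]
tcp_rot: [0.753, 3.05, 0.001]
wrist_force: [0.4, 0.3, -0.2]
width: 0.199
```

Run:
```python
from h import *
st()
w=snap('wrist','w12');rects(w);cv2.imwrite('pics/c12.png',w['frame'])
```

```text
54.45 [0.5509 0.3822 0.1396] F [ 0.4  0.3 -0.2] q [ 0.57  0.32  1.7   0.    1.12 -0.52] w 0.199
[[-0.885  0.466  0.   ]
 [ 0.466  0.885  0.   ]
 [-0.     0.001 -1.   ]]
((506.68267822265625, 200.83363342285156), (50.495521545410156, 74.92926025390625), 73.19416046142578)
((536.0108642578125, 294.95428466796875), (50.58588790893555, 74.90961456298828), 67.04715728759766)
((552.4712524414062, 383.0061950683594), (50.8231086730957, 75.0269775390625), 82.43535614013672)
```

View pics/c12.png

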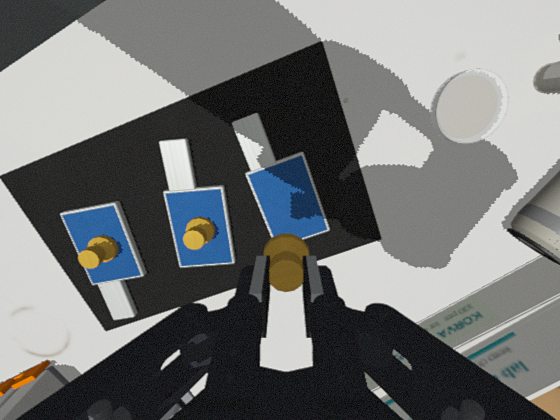

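Dollies stand upright on the two right-hand panels (feet near (103,247) and (202,230)). The third panel's blue centre (289,196) is free.

>>> drive_tool:
  deltas:
    - {"hand": 0.0, "offset": [0.1, 0.1, -4], "angular": [0, 0, 0]}
    - {"hand": 0.0, "offset": [0.1, 0.1, -8], "angular": [0, 0, 0]}
    - {"hand": 0.0, "offset": [0.1, 0.1, -10], "angular": [0, 0, 0]}
    - {"hand": 0.0, "offset": [0.1, 0.1, -10.7], "angular": [0, 0, 0]}
    - {"hand": 0.0, "offset": [0.1, 0.1, -10.9], "angular": [0, 0, 0]}
    - {"hand": 0.0, "offset": [0.1, 0.1, -10.9], "angular": [0, 0, 0]}
    - {"hand": 0.0, "offset": [0.1, 0.1, -10.9], "angular": [0, 0, 0]}

```text
time: 55.38
tool_pos: [0.553, 0.3855, 0.0326]
tcp_rot: [0.75, 3.048, 0.005]
wrist_force: [0.1, -0.4, -1.3]
width: 0.203
```

```bash
python3 -c "
from h import *
st()"
```

```text
55.375 [0.553  0.3855 0.0326] F [ 0.1 -0.4 -1.3] q [ 0.57  0.44  1.77  0.    0.93 -0.52] w 0.203
[[-0.886  0.464  0.003]
 [ 0.464  0.886  0.003]
 [-0.002  0.004 -1.   ]]
```

>>> drive_tool:
  deltas:
    - {"hand": 0.0, "offset": [0, -0.1, -0.15], "angular": [0, 0, 0]}
    - {"hand": 0.0, "offset": [0, -0.1, -0.3], "angular": [0, 0, 0]}
    - {"hand": 0.0, "offset": [0, -0.1, -0.3], "angular": [0, 0, 0]}
    - {"hand": 0.5, "offset": [0, -0.1, -0.3], "angular": [0, 0, 0]}
    - {"hand": 0.5, "offset": [0, -0.1, -0.3], "angular": [0, 0, 0]}
    - {"hand": 0.5, "offset": [0, -0.1, -0.3], "angular": [0, 0, 0]}
    - {"hand": 0.5, "offset": [0, -0.1, 4], "angular": [0, 0, 0]}
    - {"hand": 0.5, "offset": [0, -0.1, 10], "angular": [0, 0, 0]}

```text
time: 56.38
tool_pos: [0.5501, 0.3826, 0.1289]
tcp_rot: [-0.75, -3.047, 0.005]
wrist_force: [1.4, 1.8, 0.2]
width: 0.502
```

>>> drive_tool:
  deltas:
    - {"hand": 0.5, "offset": [0, -3, 5], "angular": [0, 0, 5]}
    - {"hand": 0.5, "offset": [0, -9, 5], "angular": [0, 0, 10]}
    - {"hand": 0.5, "offset": [0, -15, 5], "angular": [0, 0, 15]}
    - {"hand": 0.5, "offset": [0, -21, 5], "angular": [0, 0, 20]}
    - {"hand": 0.5, "offset": [0, -27, 5], "angular": [0, 0, 25]}
    - {"hand": 0.5, "offset": [1, -33, 5], "angular": [0, 0, 28]}
    - {"hand": 0.5, "offset": [1, -39, 5], "angular": [0, 0, 28]}
    - {"hand": 0.5, "offset": [1, -45, 5], "angular": [0, 0, 28]}

```text
time: 57.38
tool_pos: [0.5619, -0.0681, 0.1811]
tcp_rot: [-0.01, 3.141, 0.003]
wrist_force: [-0.4, -0.4, 0.1]
width: 0.499
```

>>> drive_tool:
  deltas:
    - {"hand": 0.5, "offset": [1, -6, 0], "angular": [0, 0, 0]}
    - {"hand": 0.5, "offset": [1.5, -10, -3], "angular": [0, 0, 0]}
    - {"hand": 0.5, "offset": [1.5, -10.3, -7], "angular": [0, 0, 0]}
    - {"hand": 0.5, "offset": [1.5, -10.3, -7], "angular": [0, 0, 0]}
    - {"hand": 0.5, "offset": [1.5, -10.3, -7], "angular": [0, 0, 0]}

```text
time: 58.0
tool_pos: [0.5776, -0.1689, 0.1119]
tcp_rot: [-0.01, 3.14, 0.002]
wrist_force: [-0.5, 0.7, 0.2]
width: 0.499
```

Run:
```python
from h import *
st()
w=snap('wrist','w13');d=snap('side','d13');s=snap('scene','s13')
rects(d)
def crop(c,x0,y0,w,h,s): return cv2.resize(c['frame'][y0:y0+h,x0:x0+w],(w*s,h*s),interpolation=cv2.INTER_CUBIC)
cv2.imwrite('pics/c13.png',np.hstack([crop(d,175,130,100,80,4),cv2.resize(w['frame'],(400,320))]))
```

```text
58.0 [ 0.5776 -0.1689  0.1119] F [-0.5  0.7  0.2] q [-0.33  0.23  1.88  0.    1.03 -1.91] w 0.499
[[-1.    -0.006  0.001]
 [-0.006  1.     0.002]
 [-0.001  0.002 -1.   ]]
((1127.2781982421875, -459.6800231933594), (272.9704284667969, 73.96733093261719), 37.212806701660156)
```

View pics/c13.png

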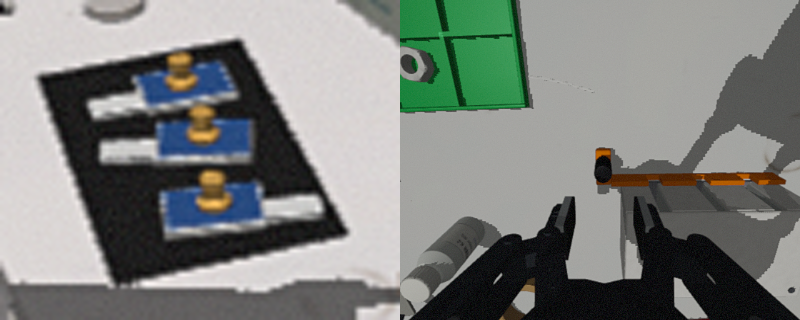

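All three dollies stand upright, one on each panel (feet at side crop (181,83), (201,137), (212,205)), and the knob (603,165) is centred between the fingers. I'm gripping it and sliding the comb back to the right.

>>> drive_tool:
  deltas:
    - {"hand": 0.5, "offset": [0, 0, -4], "angular": [0, 0, 0]}
    - {"hand": 0.5, "offset": [0, 0, -7.5], "angular": [0, 0, 0]}
    - {"hand": 0.5, "offset": [0, 0, -7.5], "angular": [0, 0, 0]}
    - {"hand": 0.0, "offset": [0, 0, -7.5], "angular": [0, 0, 0]}
    - {"hand": 0.0, "offset": [0, 0, -7.5], "angular": [0, 0, 0]}
    - {"hand": 0.0, "offset": [0, 0, -7.5], "angular": [0, 0, 0]}
    - {"hand": 0.0, "offset": [0, 0, -7.5], "angular": [0, 0, 0]}

```text
time: 59.02
tool_pos: [0.579, -0.1702, 0.0386]
tcp_rot: [-0.009, 3.137, -0.0]
wrist_force: [-0.2, -2.8, 5.8]
width: 0.197
```

>>> drive_tool:
  deltas:
    - {"hand": 0.0, "offset": [0, -0.7, 0], "angular": [0, 0, 0]}
    - {"hand": 0.0, "offset": [0, -1.4, 0], "angular": [0, 0, 0]}
    - {"hand": 0.0, "offset": [0, -2.0, 0], "angular": [0, 0, 0]}
    - {"hand": 0.0, "offset": [0, -2.3, 0], "angular": [0, 0, 0]}
    - {"hand": 0.0, "offset": [0, -2.3, 0], "angular": [0, 0, 0]}
    - {"hand": 0.0, "offset": [0, -2.3, 0], "angular": [0, 0, 0]}

```text
time: 59.78
tool_pos: [0.5794, -0.1903, 0.0385]
tcp_rot: [-0.008, 3.137, 0.006]
wrist_force: [1.6, 7.1, 8.4]
width: 0.196
```

>>> drive_tool:
  deltas:
    - {"hand": 0.0, "offset": [0, -0.2, 0], "angular": [0, 0, 0]}
    - {"hand": 0.0, "offset": [0, -0.3, 0], "angular": [0, 0, 0]}
    - {"hand": 0.0, "offset": [0, -0.3, 0], "angular": [0, 0, 0]}

```text
time: 60.15
tool_pos: [0.5794, -0.1905, 0.0385]
tcp_rot: [-0.006, 3.137, 0.013]
wrist_force: [2.2, 16.5, 9.9]
width: 0.197
```

>>> drive_tool:
  deltas:
    - {"hand": 0.0, "offset": [0, 0.3, 0], "angular": [0, 0, 0]}
    - {"hand": 0.5, "offset": [0, 0.3, 0], "angular": [0, 0, 0]}
    - {"hand": 0.5, "offset": [0, 0.3, 0], "angular": [0, 0, 0]}
    - {"hand": 0.5, "offset": [0, 0.3, 4], "angular": [0, 0, 0]}
    - {"hand": 0.5, "offset": [0, 0.3, 10], "angular": [0, 0, 0]}
    - {"hand": 0.5, "offset": [-4, 4, 14], "angular": [0, 0, 0]}
    - {"hand": 0.5, "offset": [-9, 8, 17], "angular": [0, 0, 0]}
    - {"hand": 0.5, "offset": [-9, 8, 17], "angular": [0, 0, 0]}

```text
time: 61.15
tool_pos: [0.4858, -0.1142, 0.2079]
tcp_rot: [-0.01, 3.139, 0.002]
wrist_force: [-0.1, 0.8, -0.8]
width: 0.501
```

Run:
```python
from h import *
st()
w=snap('wrist','w14');d=snap('side','d14');s=snap('scene','s14')
print(blobs(s,brass(s),.02,40)[:4]);rects(w)
def crop(c,x0,y0,w,h,s): return cv2.resize(c['frame'][y0:y0+h,x0:x0+w],(w*s,h*s),interpolation=cv2.INTER_CUBIC)
cv2.imwrite('pics/c14.png',np.vstack([np.hstack([crop(d,175,130,100,70,4),crop(s,250,170,100,70,4)]),np.hstack([crop(s,120,165,100,70,4),crop(d,265,165,100,70,4)])]))
```

```text
61.15 [ 0.4858 -0.1142  0.2079] F [-0.1  0.8 -0.8] q [-0.28 -0.06  2.    0.    1.2  -1.86] w 0.501
[[-1.    -0.007  0.003]
 [-0.007  1.     0.001]
 [-0.003  0.001 -1.   ]]
[([0.559, 0.3921], 60, [148.4, 182.7]), ([0.5482, 0.3073], 76, [166.5, 190.1]), ([0.5186, 0.2113], 81, [184.0, 201.2]), ([0.5854, -0.0033], 48, [263.5, 211.1])]
((507.12750244140625, 201.65626525878906), (50.73213577270508, 74.6777114868164), 73.18695068359375)
```

View pics/c14.png

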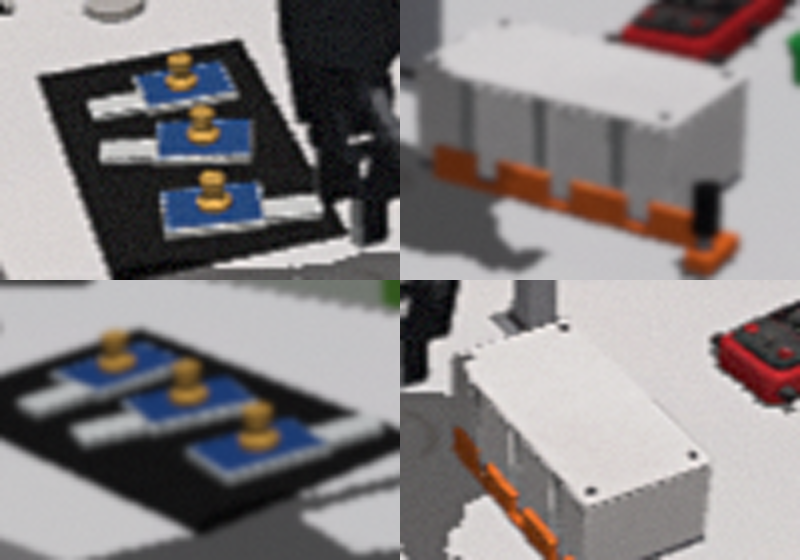

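The last picture shows the comb locked against its stop with its teeth in front of the slits. A dolly stands centred on each of the three flat, blue-up panels, and the arm is clear. Handing in.

```bash
python3 -c "
from h import *
print(bot.finish_job())"
```

```text
the job is handed in; nothing more can be done
None
```

The job is handed in, and by my last checks everything is in place; the hand-in gave no verdict.

- **Comb:** I slid it fully left. After the panels were out I slid it back right until it met its stop (about 16 N while pushing, 20 mm of travel). The last picture shows its teeth in front of the slits again.
- **Panels:** All three were present. They lie flat on the mat, blue side up and not touching each other. Panel c sat in the right slit with its blue face to the right, so I gripped it with the hand turned half round.
- **Dollies:** One stands upright on each panel, by my measurements within about 3 mm of the blue face's centre. I saw none of them knocked aside.
- **Arm and bottle:** The arm is clear of everything at about 0.21 m height. It never went near the bottle, which is still standing in the wrist picture taken just before the comb went back. It took about 61 s of the 210 s.

**Checks that disagreed:**
- The scene camera puts the panel centres about 2–6 mm from where the wrist and side cameras put them. I used mainly the wrist and side values. The gap is inside the 12 mm tolerance.
- While I worked out how to tilt the first panel, joint 4 was held at its -1.31 rad limit. I changed the tilt direction and no fault was reported.

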